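# Mount a blade print on the scan turntable and shift its drive into scan range

### The job

Pull the blade out of the black storage cassette by its root block, put it down, take it again by the vane, and slide its root fully home under the bridge on the turntable; it is a brittle print, so grip it gently throughout. Let go of it, then shift the drive lever out of the left leg of the H gate, across the neutral slot and fully forward (away from you) into the far right leg, and let go. Leave the other things on the table where they are.

Things in the scene. Friction and masses are not known exactly. Their poses are not given: they have to be found in the camera images.
- blade: Grey resin print of a turbine blade, 180 mm long, about 0.2 kg, lying along its x. Root: block 60 long x 44 wide (y) x 36 high with two dark bands, x = -95 to -35 mm. Vane: upright fin, x = -35 to +85 mm, 44 high. Origin: underside of the vane, 95 mm from the root's end face, near the centre of mass; z up. Brittle: 15 N of grip on each finger is safe, above 30 N it breaks.
- root_end (a point): Centre of the flat end face of the blade's root block, 18 mm above its underside (axes as the blade's).
- vane_grip (a point): Middle of the vane above the blade's origin, 22 mm above its underside: the place to take it by the vane. The vane is 14 mm thick (y) from 10 to 34 mm up, 8 mm at its upper and lower edges.
- cassette: Black hood fixed to the table, 62 wide x 143 long x 57 high. Origin: on the table under the middle of its mouth, which faces its -x, roughly towards the robot; from there a slot 30 wide, 50 high runs 135 mm along +x. At the start the vane is in the slot, on the table, and the root's 60 mm stick out of the mouth.
- cassette_mouth (a point): Centre of the cassette's mouth, 25 mm above the table. The blade must be pulled about 125 mm along the cassette's -x to come free of it.
- stage: Fixed turntable: aluminium disc 230 mm across, 20 high, dark top; it does not turn. Origin: centre of its underside. On its robot side a plain steel bridge, 83 wide, top 72 mm above the table, spans a tunnel along the stage's x, 55 wide, 46 high above the disc, open only to +x (away from the robot). The root slides in along -x, lying on the disc, up to the stop.
- stop (a point): Middle of the stop wall that closes the tunnel, 91 mm from the stage's axis towards its -x, 18 mm above the disc: where root_end must come to rest (axes as the stage's).
- bridge_mouth (a point): Centre of the tunnel's mouth, 57 mm from the stop along the stage's +x, 18 mm above the disc. The flared cheeks reach 16 mm further out.
- console: Fixed grey drive box 130 x 130 mm, 102 high with a steel gate plate on top. Origin: centre of its underside; +x points forward (away from the robot), +y left. The H slot in the plate has two legs along x, left (+y) and right (-y), joined in the middle by the neutral slot along y. In the slots the knob has about 4 mm of play either way.
- knob (a point): Centre of the lever's black ball knob, 42 mm across, 190 mm from the lever's pivot, which lies on the console's axis 10 mm above the table. It stands 200 mm above the table upright, about 10 mm lower in the corners, and moves about 42 mm from neutral to each end.
- shift_cross (a joint): Sideways angle of the lever about the console's x: -0.22 in the left leg (start), 0 in the middle, +0.22 in the right leg. Stays where it is left; needs about 2 N at the knob. It can change only while shift_fore is within about 0.02 of 0 (the neutral slot).
- shift_fore (a joint): Forward angle of the lever: +0.22 fully forward (far end of a leg), 0 neutral, -0.22 fully back. Stays where it is left; needs about 2 N at the knob. Starts anywhere in the left leg.
- scanner: Bystander: black hand-held scanner lying on the table beyond the turntable, 160 mm long, 45 high, origin under its middle.
- sanitiser: Bystander: clear bottle 56 mm across, 80 high, beyond the turntable; origin at its underside.
- dot_jar: Bystander: low grey jar 56 mm across, 50 high, on the robot side between turntable and console; origin at its underside.
- screwdriver: Bystander: black-handled screwdriver lying on the table on the robot side of the turntable; origin at its underside.
- mug: Bystander: white mug 80 mm across, 90 high, beyond the console to the right; origin at its underside.
- ref_ball: Bystander: white reference ball 38 mm across on a dark foot 60 mm across, 75 high, beyond the turntable, to the left; origin at its underside.
Not all that is in view belongs to the job. What is shaped like the cassette but pink is not meant.

How it is judged:
By the outcome, as a careful person would: the job done as asked, in the order asked, and still so for the second after the job is handed in, with the robot touching nothing.
It also fails if it takes over 72 s, if anything falls off the work surface, if the arm or the gripper's body presses on something with over 40 N, if the wrist force passes 120 N, or if a joint passes its speed limit or range.

### The arm

A 7-joint arm with a two-finger parallel gripper is mounted at the origin on the work surface. World frame = base frame: x ahead of the robot, y to its left, z up, the work surface at z = 0. Lengths are in m, angles in rad, forces in N, time in s.
With the tool pointing down it reaches from about 0.4 to 0.875 m from the base axis. Payload 19.3 kg.
Tool frame: the origin (TCP) lies on the centre line of the jaws, within the pads' length; the fingertips stand 11 mm ahead of it and the grasp point (between the pads) lies 8 mm behind it; y points along the fingers, x is the direction in which the jaws open and shut, and the axes are right-handed (so a half turn about y gives the same grasp; the last joint's range is limited). The gripper opens to 85 mm and grips with 20 to 120 N. Pads are 22 mm wide; open, the fingers measure 114 mm over their backs; the gripper's body (76 mm by 85 mm) begins 54 mm behind the grasp point. The pads swing forward as they close: fully open they stand 13 mm farther back than shut.
Start: joints at [1.182, 0.521, -0.036, 1.599, 0.021, 1.021, -0.113], TCP at [0.196, -0.594, 0.242] pointing down, gripper open.
Joint ranges: [-2.91, 2.91], [-0.3, 2.13], [-1.5, 1.42], [0.17, 2.43], [-1.26, 4.41], [0.16, 1.93], [-2.52, 2.52]. Speed limits (rad/s): [1.89, 1.89, 2.39, 2.39, 3.01, 3.01, 3.01].

### API

Orientations are given as [roll, pitch, yaw] about the fixed x, y, z axes, in that order (R = Rz(yaw) Ry(pitch) Rx(roll)).
In Python, from workcell import monitor, cams, bot gives the robot as it stands.
- The arm moves only by the tool send_rows, never from a script. Its argument "series" is text: rows parted by semicolons, each of 7 numbers parted by spaces: the turn, a rotation vector about the tool's x, y, z in rad, then the shift along the tool's x, y, z in mm, then the opening, from 0 (shut) to 1 (fully open). In form: ax ay az tx ty tz claw; .... A call has 1 to 20 rows; each row is the pose to reach, as a shift and turn from the pose commanded when the call began, along the tool's axes at that moment; what a row does not reach only later rows make up. A row lasts 1/12 s, in which the tool goes at most 41.7 mm and 7.16 degrees, less where a joint would pass 70% of its speed; a pose out of reach is approached as far as the arm can. A call with a gripper value outside its range is refused whole. The fingers move at their own pace and stop on an object; "force" is the grip in N (left out, the last holds). Time passes only in rows, so rows that repeat a pose let the fingers close. It gives the time, the measured TCP pose, the force and the opening at its end, in the units of the state.
- monitor.observe(): the state, without advancing time (a new reading comes with each control period).
- cams.grab_frame(name): name is "scene" or "top"; returns the picture (400x640x3 uint8, red, green, blue); there is no depth.
- cams.get_calibration(name): a dict with "mtx" (3x3 intrinsics, pixels), "origin" and "attitude" of the camera in the world. Camera axes: x right, y down, z forward; pixel columns grow to the right and rows downward; lengths in m; the calibration is good to about 2 mm. A picture is of the moment at which its call begins. get_calibration takes no time and is no camera call.
- bot.job_done(): hands the job in, once; it reports no verdict.
The state is a dict: "clock": time; "qpos": joint angles; "qd": joint speeds; "joint_efforts": joint torques, N m; "position": TCP position; "tool_rot": TCP orientation; "force": force on the tool from outside, world axes, zero at the start; "moment": the same for the moment, N m; "grip_width": finger opening in m.
Only numpy, scipy, OpenCV 4.12 (cv2) and the standard library are available. Lean on these libraries where they do the work, as an engineer would, in place of code of your own. Each camera call takes 0.05 s, during which the arm holds its last target.

## Working session

There is one attempt and no reset: what is moved stays moved. The work goes in short steps, Python scripts to look and compute and a tool call to move; the robot and the scene stay as the last step left them, time stands still between calls to the robot, and variables do not carry over. Pictures are saved under pics/ and viewed, and the job is handed in when it is done.

Besides the shell and the picture viewer there is one more tool, called after ">>>" as name(argument=value, ...) on one line, values as JSON. send_rows: Moves the arm, as the interface text tells. Its arguments: {"type":"object","properties":{"series":{"type":"string"},"force":{"type":"number"}},"required":["series"]}

```bash
mkdir -p pics; ls
python3 - <<'E'
from workcell import monitor, cams, bot
import cv2
print(monitor.observe())
for n in("scene","top"):
    im=cams.grab_frame(n); cv2.imwrite(f"pics/{n}0.png",im[:,:,::-1]); print(cams.get_calibration(n))
E
```

```text
pics
{'clock': 0.0, 'qpos': array([ 1.18181542,  0.5220062 , -0.03634455,  1.59996463,  0.02121367,
        1.02108165, -0.11281056]), 'qd': array([-0.00093032, -0.00060251, -0.00010019, -0.00165828, -0.00110633,
       -0.00142541,  0.00140129]), 'joint_efforts': array([-1.58958674e-04, -9.27098179e+01,  1.98042512e+00, -3.69926548e+01,
        1.80759357e-02,  8.29813740e-03,  8.96698907e-06]), 'position': array([ 0.19576109, -0.59323644,  0.24174593]), 'tool_rot': array([-1.57087437e+00,  1.07153427e-03, -1.25201477e+00]), 'force': array([ 0.43300863, -0.59858625, -0.03275124]), 'moment': array([ 0.05675358, -0.00399361,  0.01775979]), 'grip_width': 0.08510293270726903}
{'mtx': array([[417.59766587,   0.        , 324.89835242],
       [  0.        , 417.59766587, 205.31084485],
       [  0.        ,   0.        ,   1.        ]]), 'origin': array([ 0.92571207, -0.57637242,  0.89759363]), 'attitude': array([-2.39207233, -0.01281732,  0.64729537])}
{'mtx': array([[371.29647315,   0.        , 316.09696656],
       [  0.        , 371.29647315, 202.81522125],
       [  0.        ,   0.        ,   1.        ]]), 'origin': array([ 0.43934474, -0.03623183,  1.10817229]), 'attitude': array([-3.07596004, -0.02127075, -1.58275277])}
```

View pics/scene0.png

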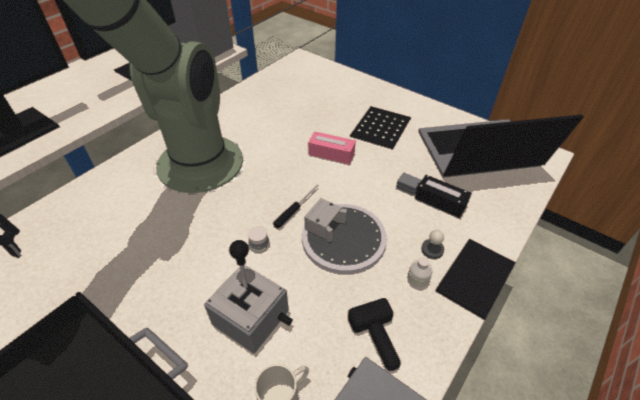

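View pics/top0.png

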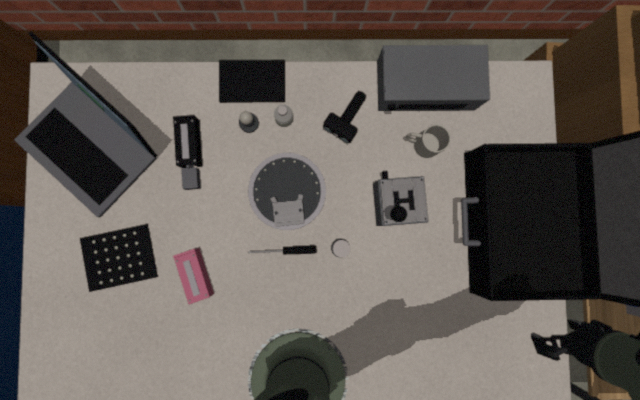

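```bash
cat > h.py <<'E'
import numpy as np, cv2
from scipy.spatial.transform import Rotation as R
from workcell import monitor, cams, bot
def cal(n):
    c=cams.get_calibration(n); return c["mtx"],c["origin"],R.from_euler('xyz',c["attitude"]).as_matrix()
def ray(n,u,v,z):
    K,o,A=cal(n); d=A@np.linalg.inv(K)@np.array([u,v,1.]); return o+d*(z-o[2])/d[2]
def proj(n,P):
    K,o,A=cal(n); p=(np.atleast_2d(P)-o)@A; q=p@K.T; return q[:,:2]/q[:,2:]
def crop(im,x0,y0,w,h,s,name):
    c=cv2.resize(im[y0:y0+h,x0:x0+w,::-1],None,fx=s,fy=s,interpolation=cv2.INTER_CUBIC)
    for i in range(0,w,10): cv2.putText(c,str(x0+i) if i%20==0 else '',(i*s,10),0,.35,(0,0,255),1); cv2.line(c,(i*s,0),(i*s,6),(0,0,255),1)
    for i in range(0,h,10): cv2.putText(c,str(y0+i) if i%20==0 else '',(0,i*s+4),0,.35,(0,0,255),1); cv2.line(c,(0,i*s),(6,i*s),(0,0,255),1)
    cv2.imwrite(f"pics/{name}.png",c)
E
python3 - <<'E'
from h import *
t=cv2.imread("pics/top0.png")[:,:,::-1]; s=cv2.imread("pics/scene0.png")[:,:,::-1]
crop(t,160,105,60,90,6,"c1"); crop(t,240,145,100,90,7,"c2"); crop(t,365,160,70,75,7,"c3"); crop(s,385,160,100,65,8,"c4")
crop(s,195,225,110,130,5,"c5"); crop(s,290,190,100,90,6,"c6")
E
```

```text
(no output)
```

View pics/c1.png

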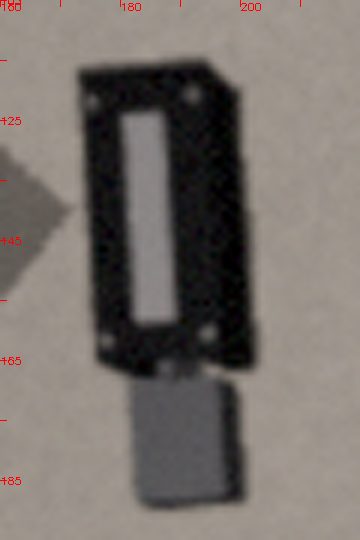

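View pics/c4.png

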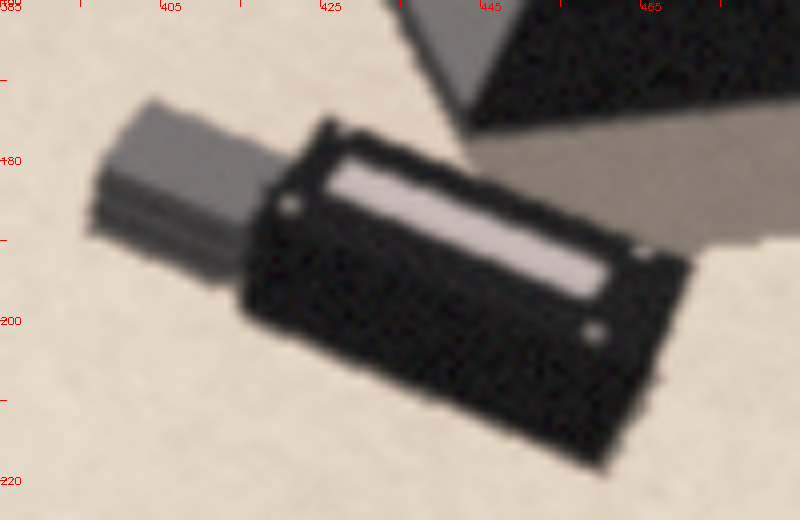

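View pics/c2.png

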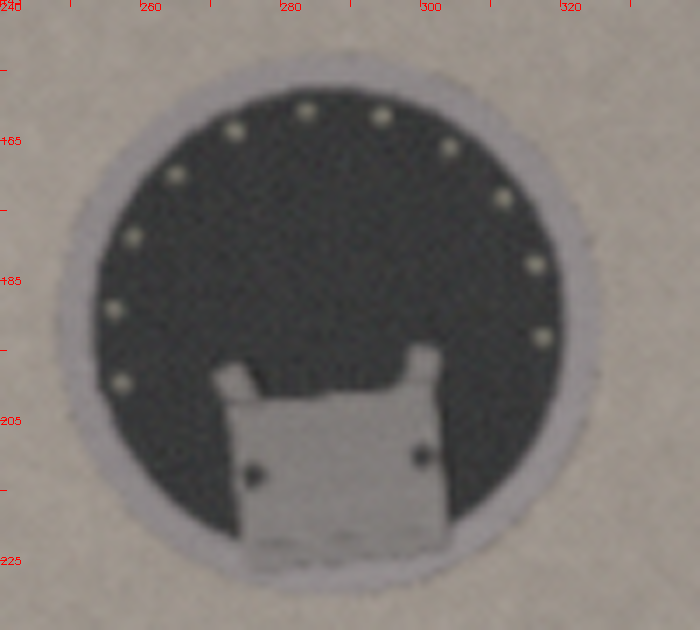

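View pics/c3.png

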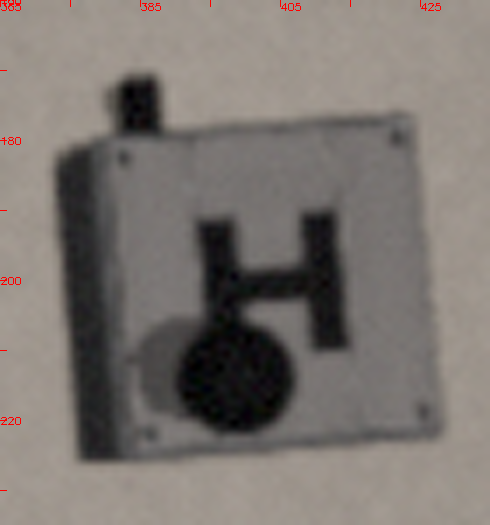

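View pics/c5.png

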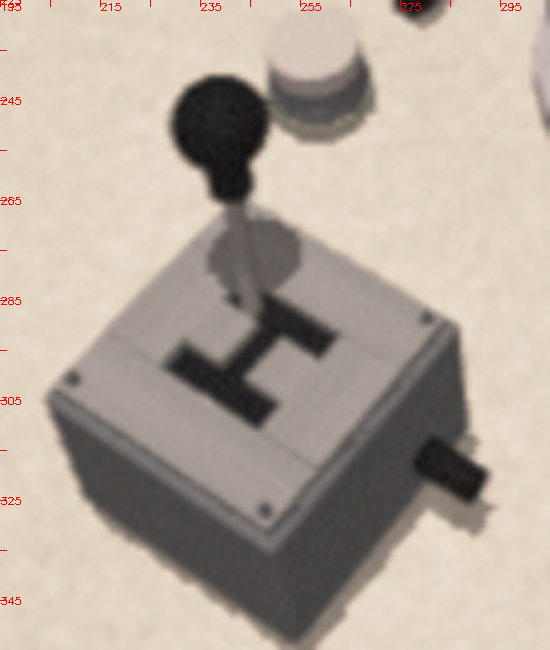

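View pics/c6.png

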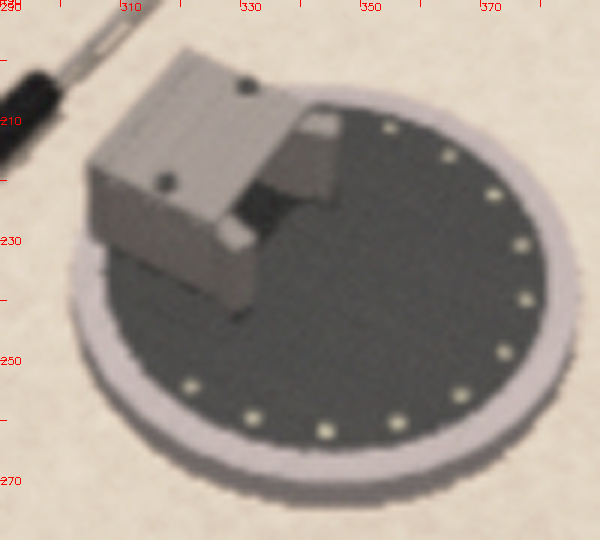

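```bash
cat > fit.py <<'E'
from h import *
from scipy.optimize import least_squares
def px(o,s,c): return [o[0]+(c[0]+.5)/s-.5, o[1]+(c[1]+.5)/s-.5]
def fit(name,corr,x0=(0.5,0,0),zo=0,extra=0):
    # corr: (cam,[u,v],[x,y,z]m)
    def W(p,P):
        c,s=np.cos(p[2]),np.sin(p[2]); return [p[0]+c*P[0]-s*P[1],p[1]+s*P[0]+c*P[1],P[2]+zo]
    def f(p): 
        return np.concatenate([(proj(cam,W(p,P(p) if callable(P) else P))[0]-uv) for cam,uv,P in corr])
    r=least_squares(f,list(x0)+[0.]*extra,loss='soft_l1'); print(name,np.round(r.x,4)); print(np.round(r.fun.reshape(-1,2),1).tolist()); return r.x
E
cat > f1.py <<'E'
from fit import *
A=lambda c:px((160,105),6,c); B=lambda c:px((385,160),8,c)
T,S="top","scene"; m=lambda *a:np.array(a)/1000
fit("cass",[(T,A((79,72)),m(143,31,57)),(T,A((98,360)),m(0,31,57)),(T,A((205,62)),m(143,-31,57)),(T,A((238,90)),m(143,-31,0)),(T,A((255,367)),m(0,-31,0)),
 (S,B((328,118)),m(0,31,57)),(S,B((690,258)),m(143,31,57)),(S,B((245,310)),m(0,-31,0)),(S,B((603,472)),m(143,-31,0))],(.6,.35,0))
fit("blade",[(T,A((137,503)),m(-95,22,36)),(T,A((225,498)),m(-95,-22,36)),(T,A((130,380)),m(-35,22,36)),(T,A((244,498)),m(-95,-22,0)),
 (S,B((150,98)),m(-95,22,36)),(S,B((103,165)),m(-95,-22,36)),(S,B((88,235)),m(-95,-22,0))],(.6,.35,0))
C=lambda c:px((240,145),7,c); D=lambda c:px((290,190),6,c)
dots=[(121,382),(114,309),(134,237),(177,174),(235,130),(307,111),(382,116),(450,147),(504,198),(536,265),(543,337)]
P=np.array([ray(T,*C(d),.02)[:2] for d in dots])
ds=[(191,386),(253,418),(326,431),(398,423),(461,396),(505,352),(526,299),(522,245),(494,195),(450,156),(390,127)]
Q=np.array([ray(S,*D(d),.02)[:2] for d in ds])
for X in(P,Q):
    r=least_squares(lambda p:np.hypot(*(X-p[:2]).T)-p[2],[.55,0,.1]); print("disc",r.x, np.abs(r.fun).max())
print(np.round(P,4).tolist(),np.round(Q[::-1],4).tolist())
z=.052
r=fit("stage",[(T,C((228,401)),m(-34,41.5,72)),(T,C((441,390)),m(-34,-41.5,72)),(S,D((312,100)),m(-34,41.5,72)),(S,D((220,222)),m(-34,-41.5,72)),
 (S,D((188,48)),lambda p:np.array([p[3],.0415,.072])),(S,D((88,162)),lambda p:np.array([p[3],-.0415,.072])),
 (T,C((245,545)),lambda p:np.array([p[3],.0415,.072])),(T,C((450,532)),lambda p:np.array([p[3],-.0415,.072]))],(.5,0,0),extra=1)
s1=[ray(T,*C(c),.072) for c in((254,475),(422,456))]; s2=[ray(S,*D(c),.072) for c in((248,86),(167,183))]
for s in(s1,s2): d=s[0]-s[1]; print("screws",s,np.linalg.norm(d),np.arctan2(-d[0],d[1]))
E_=lambda c:px((365,160),7,c); F=lambda c:px((195,225),5,c)
k=.065
r=fit("console",[(T,E_((103,142)),m(65,65,102)),(T,E_((413,115)),m(65,-65,102)),(T,E_((441,434)),m(-65,-65,102)),(T,E_((126,460)),m(-65,65,102)),
 (S,F((48,398)),m(-65,-65,102)),(S,F((268,543)),m(65,-65,102)),(S,F((458,325)),m(65,65,102))],(.6,-.25,0))
kt,ks=E_((236,377)),F((220,123))
q=least_squares(lambda p:np.r_[proj(T,p)[0]-kt,proj(S,p)[0]-ks],[.5,-.2,.2]); print("knob",q.x,q.fun)
c,s=np.cos(r[2]),np.sin(r[2]); d=q.x[:2]-r[:2]; lx,ly=c*d[0]+s*d[1],-s*d[0]+c*d[1]; print("knob local",lx,ly, np.hypot(np.hypot(lx,ly),q.x[2]-.01))
E
python3 f1.py
```

```text
cass [0.6224 0.3086 0.0778]
[[-1.1, -1.1], [-1.0, 0.3], [-0.3, -1.2], [-0.0, -0.1], [0.5, 0.6], [-0.5, -0.8], [0.8, 0.5], [-2.1, 1.1], [-1.0, 0.7]]
blade [0.6526 0.3113 0.0683]
[[-0.7, -0.4], [-0.1, -0.7], [-0.8, -0.5], [0.4, 0.6], [-0.2, 0.3], [-0.8, 0.2], [-0.6, -0.0]]
disc [0.54738642 0.0260098  0.09017431] 0.0005771593649845086
disc [0.54632549 0.02928955 0.09038468] 0.0006180022949486413
[[0.5232, 0.1132], [0.5539, 0.1161], [0.5842, 0.1077], [0.6108, 0.0896], [0.6293, 0.0651], [0.6371, 0.0348], [0.6347, 0.0032], [0.6213, -0.0254], [0.5994, -0.0479], [0.5708, -0.0611], [0.5404, -0.0637]] [[0.5215, 0.1168], [0.5541, 0.1189], [0.5835, 0.1112], [0.6098, 0.0937], [0.6279, 0.0684], [0.6364, 0.0377], [0.6341, 0.0061], [0.6205, -0.0222], [0.5985, -0.0444], [0.5699, -0.0579], [0.5387, -0.0607]]
stage [ 0.5477  0.026   0.0908 -0.0963]
[[-0.2, 0.4], [-1.0, -1.0], [-0.3, 1.0], [-1.2, 0.7], [0.8, 0.7], [0.6, 0.9], [-0.5, 2.1], [-0.1, 0.9]]
screws [array([0.48154002, 0.05336664, 0.072     ]), array([ 0.48837723, -0.01351898,  0.072     ])] 0.06723417195000994 0.10186856243904677
screws [array([0.48054046, 0.05711947, 0.072     ]), array([ 0.48710848, -0.01105367,  0.072     ])] 0.06848880535421813 0.09604673744257106
console [ 0.5101 -0.2973  0.0701]
[[-1.6, -1.4], [1.1, -1.3], [1.9, 0.3], [-0.4, 0.5], [-3.0, -1.6], [0.1, 1.1], [0.7, -1.8]]
knob [ 0.4709626  -0.25922962  0.19429252] [-0.09664369 -0.09449322 -0.11352791 -0.00168253]
knob local -0.03639009767167758 0.040763503386836854 0.19222287932129264
```

```bash
cat >> h.py <<'E'
def rows(*tg):
    # tg: (x,y,z,psi) world TCP targets tool down
    s=monitor.observe(); p=s["position"]; R0=R.from_euler('xyz',s["tool_rot"])
    print("t",s["clock"],"pos",np.round(p,4),"rot",np.round(s["tool_rot"],4),"F",np.round(s["force"],1),"w",round(s["grip_width"],4),"q",np.round(s["qpos"],2))
    for x,y,z,psi in tg:
        Rt=R.from_euler('xyz',[-np.pi/2,0,psi]); rv=(R0.inv()*Rt).as_rotvec(); d=R0.inv().apply(np.array([x,y,z])-p)*1000
        print(np.round(rv,3),np.round(d,1), "n",round(np.linalg.norm(d)/41.7,1))
E
python3 - <<'E'
from h import *
print(ray("top",193,248,.05),ray("top",193,300,.05))
rows((.45,-.15,.32,-1.3),(.58,.306,.12,-1.498))
E
```

```text
[0.38486524 0.28844527 0.05      ] [0.24064499 0.28705539 0.05      ]
t 0.1 pos [ 0.1958 -0.5933  0.2418] rot [-1.5709e+00  1.0000e-03 -1.2520e+00] F [ 0.6 -0.5 -0.4] w 0.0854 q [ 1.18  0.52 -0.04  1.6   0.02  1.02 -0.11]
[ 0.     0.048 -0.001] [-341.3  -77.9  380.3] n 12.4
[ 0.     0.246 -0.001] [-733.4  122.5  646.7] n 23.6
```

>>> send_rows(series="0 0.048 0 -341 -78 380 1;0 0.048 0 -341 -78 380 1;0 0.048 0 -341 -78 380 1;0 0.048 0 -341 -78 380 1;0 0.048 0 -341 -78 380 1;0 0.048 0 -341 -78 380 1;0 0.048 0 -341 -78 380 1;0 0.048 0 -341 -78 380 1;0 0.048 0 -341 -78 380 1;0 0.048 0 -341 -78 380 1;0 0.048 0 -341 -78 380 1;0 0.048 0 -341 -78 380 1;0 0.246 0 -733 60 646 1;0 0.246 0 -733 60 646 1;0 0.246 0 -733 60 646 1;0 0.246 0 -733 60 646 1;0 0.246 0 -733 60 646 1;0 0.246 0 -733 60 646 1;0 0.246 0 -733 60 646 1;0 0.246 0 -733 60 646 1", force=20)

```text
clock: 1.77
position: [0.5294, 0.135, 0.2312]
tool_rot: [-1.571, -0.0, -1.498]
force: [1.1, -1.1, 0.4]
grip_width: 0.0852
```

Run:
```python
from h import *
rows((.578,.306,.12,-1.498),(.578,.306,.017,-1.498))
```

```text
t 1.7667 pos [0.5294 0.135  0.2312] rot [-1.5710e+00 -1.0000e-04 -1.4982e+00] F [ 1.1 -1.1  0.4] w 0.0852 q [-0.08  0.43 -0.37  1.81  0.19  0.94 -2.03]
[ 0. -0.  0.] [-167.1  111.2   60.9] n 5.0
[ 0. -0.  0.] [-167.1  214.2   60.9] n 6.7
```

>>> send_rows(series="0 -1.5 0 -167 60 61 1;0 -1.5 0 -167 60 61 1;0 -1.5 0 -167 60 61 1;0 -1.5 0 -167 60 61 1;0 -1.5 0 -167 60 61 1;0 -1.5 0 -167 60 61 1;0 -1.5 0 -167 60 61 1;0 -1.5 0 -167 60 61 1;0 -1.5 0 -167 60 61 1;0 -1.5 0 -167 60 61 1;0 -1.5 0 -167 60 61 1;0 -2.5 0 -167 60 61 1;0 -2.5 0 -167 60 61 1;0 -2.5 0 -167 60 61 1;0 -2.5 0 -167 60 61 1;0 -2.5 0 -167 60 61 1;0 -2.5 0 -167 60 61 1;0 -2.5 0 -167 60 61 1;0 -2.5 0 -167 60 61 1;0 -2.5 0 -167 60 61 1")

```text
clock: 3.43
position: [0.5779, 0.3039, 0.1715]
tool_rot: [-1.571, 0.0, 1.008]
force: [0.6, 0.4, -0.4]
grip_width: 0.0853
```

Run:
```python
from h import *
rows((.578,.306,.12,1.643),(.578,.306,.017,1.643))
```

```text
t 3.4333 pos [0.5779 0.3039 0.1715] rot [-1.5705e+00  5.0000e-04  1.0080e+00] F [ 0.6  0.4 -0.4] w 0.0853 q [-0.02  0.8  -0.92  1.55  0.68  1.13 -0.08]
[-0.    -0.635 -0.   ] [ 1.9 51.5  1.1] n 1.2
[-0.    -0.635 -0.   ] [  1.9 154.5   1. ] n 3.7
```

>>> send_rows(series="0 -0.635 0 2 51 1 1;0 -0.635 0 2 51 1 1;0 -0.635 0 2 51 1 1;0 -0.635 0 2 51 1 1;0 -0.635 0 2 51 1 1;0 -0.635 0 2 51 1 1;0 -0.635 0 2 51 1 1")

```text
clock: 4.02
position: [0.5782, 0.3061, 0.1204]
tool_rot: [-1.57, -0.0, 1.634]
force: [0.9, 0.3, -0.1]
grip_width: 0.0856
```

Run:
```python
from h import *
rows((.578,.306,.12,1.643),(.578,.306,.017,1.643))
im=cams.grab_frame("scene"); crop(im,340,60,150,170,5,"d1")
im=cams.grab_frame("top"); crop(im,140,90,100,120,5,"d2")
print(proj("top",[.578,.306,.02]),proj("scene",[.578,.306,.02]))
```

```text
t 4.0167 pos [0.5782 0.3061 0.1204] rot [-1.5699e+00 -2.0000e-04  1.6337e+00] F [ 0.9  0.3 -0.1] w 0.0856 q [ 0.01  0.91 -1.    1.58  0.83  1.13  0.44]
[-0.001 -0.009  0.   ] [-0.1  0.4  0.2] n 0.0
[-0.001 -0.009  0.   ] [-1.000e-01  1.034e+02  1.000e-01] n 2.5
[[190.77346256 181.16425891]] [[405.12985608 182.678455  ]]
```

View pics/d1.png

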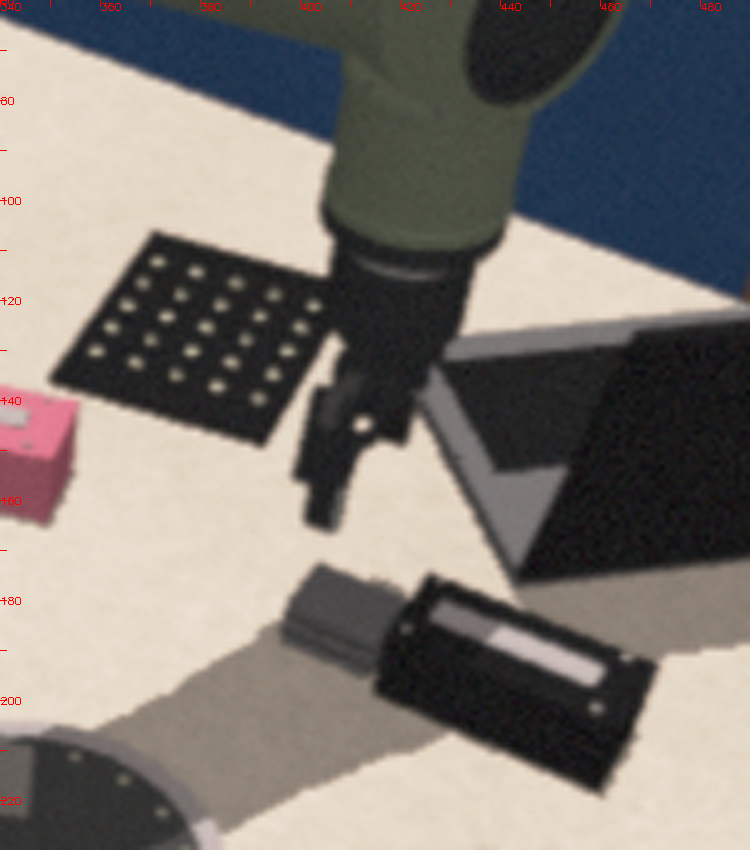

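View pics/d2.png

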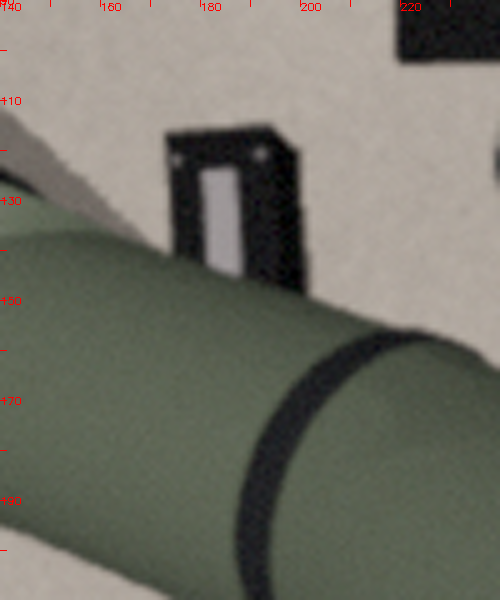

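>>> send_rows(series="0 -0.009 0 0 40 0 1;0 -0.009 0 0 70 0 1;0 -0.009 0 0 90 0 1;0 -0.009 0 0 102 0 1;0 -0.009 0 0 102 0 1;0 -0.009 0 0 102 0 1")

```text
clock: 4.62
position: [0.5784, 0.3068, 0.0195]
tool_rot: [-1.571, -0.001, 1.645]
force: [-0.1, -0.2, 1.0]
grip_width: 0.0853
```

Run:
```python
from h import *
rows((.578,.306,.017,1.643))
im=cams.grab_frame("scene"); crop(im,360,120,110,100,7,"d3")
```

```text
t 4.6167 pos [0.5784 0.3068 0.0195] rot [-1.5709e+00 -5.0000e-04  1.6453e+00] F [-0.1 -0.2  1. ] w 0.0853 q [-0.03  1.04 -0.92  1.61  0.95  1.    0.38]
[0.    0.002 0.001] [-0.8  2.5  0.4] n 0.1
```

View pics/d3.png

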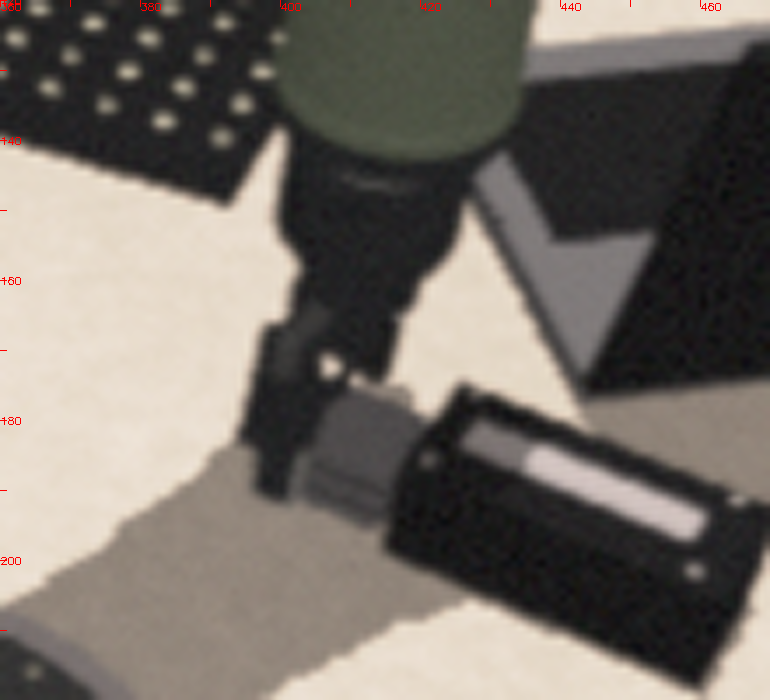

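>>> send_rows(series="0 0 0 0 0 0 0.7;0 0 0 0 0 0 0.5;0 0 0 0 0 0 0.4;0 0 0 0 0 0 0.4;0 0 0 0 0 0 0.4;0 0 0 0 0 0 0.4;0 0 0 0 0 0 0.4;0 0 0 0 0 0 0.4;0 0 0 0 0 0 0.4;0 0 0 0 0 0 0.4", force=20)

```text
clock: 5.5
position: [0.5786, 0.3064, 0.0197]
tool_rot: [-1.572, -0.0, 1.646]
force: [-1.1, -1.6, 7.2]
grip_width: 0.0436
```

Run:
```python
from h import *
s=monitor.observe(); print(s["force"],s["moment"],s["grip_width"])
c,sn=np.cos(.073),np.sin(.073)
p=s["position"]
rows(*[(p[0]-d*c,p[1]-d*sn,p[2]+z,1.643) for d,z in((.06,.001),(.15,.001))])
im=cams.grab_frame("scene"); crop(im,360,120,110,100,7,"d4")
```

```text
[-1.110474   -1.61699722  7.23104864] [-0.35171586  0.13895482  0.02517133] 0.04359950644354829
t 5.5 pos [0.5786 0.3064 0.0197] rot [-1.5718e+00 -2.0000e-04  1.6458e+00] F [-1.1 -1.6  7.2] w 0.0436 q [-0.03  1.04 -0.92  1.61  0.95  1.    0.38]
[0.001 0.003 0.   ] [ 0.1 -1.1 60. ] n 1.4
[0.001 0.003 0.   ] [  0.3  -1.1 150. ] n 3.6
```

View pics/d4.png

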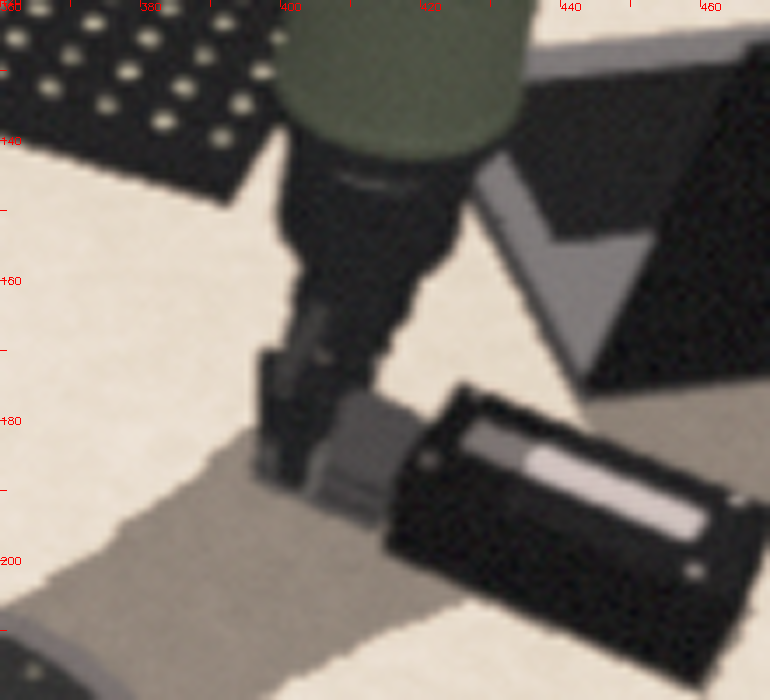

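>>> send_rows(series="0 0.003 0 0 -1 5 0.4;0 0.003 0 0 -1 20 0.4;0 0.003 0 0 -1 40 0.4;0 0.003 0 0 -1 60 0.4;0 0.003 0 0 -1 80 0.4;0 0.003 0 0 -1 100 0.4;0 0.003 0 0 -1 120 0.4;0 0.003 0 0 -1 140 0.4;0 0.003 0 0 -1 150 0.4;0 0.003 0 0 -1 150 0.4;0 0.003 0 0 -1 150 0.4")

```text
clock: 6.47
position: [0.4291, 0.2951, 0.0201]
tool_rot: [-1.571, 0.0, 1.643]
force: [0.3, -0.1, -1.2]
grip_width: 0.0439
```

Run:
```python
from h import *
rows()
im=cams.grab_frame("scene"); crop(im,320,100,150,120,5,"d5")
```

```text
t 6.4667 pos [0.4291 0.2951 0.0201] rot [-1.5713e+00  2.0000e-04  1.6432e+00] F [ 0.3 -0.1 -1.2] w 0.0439 q [-0.07  0.91 -0.92  1.98  1.03  0.82  0.04]
```

View pics/d5.png

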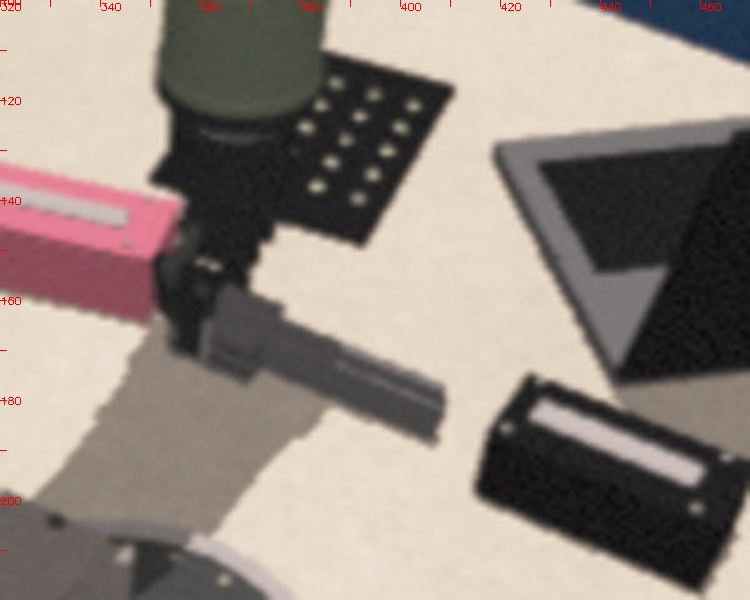

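>>> send_rows(series="0 0 0 0 1 0 0.4;0 0 0 0 1 0 0.6;0 0 0 0 1 0 0.8;0 0 0 0 1 0 1;0 0 0 0 1 0 1;0 0 0 0 1 0 1;0 0 0 0 1 0 1;0 0 0 0 -30 0 1;0 0 0 0 -60 0 1;0 0 0 0 -100 0 1;0 0 0 0 -130 -20 1;0 0 0 0 -130 -50 1;0 0 0 0 -130 -74 1;0 0 0 0 -130 -74 1;0 0 0 0 -130 -74 1")

```text
clock: 7.77
position: [0.503, 0.3002, 0.1496]
tool_rot: [-1.57, -0.0, 1.642]
force: [-0.3, 0.6, -0.4]
grip_width: 0.0849
```

Run:
```python
from h import *
rows()
im=cams.grab_frame("scene"); crop(im,320,100,110,100,7,"d6")
im=cams.grab_frame("top"); crop(im,160,130,90,110,5,"d7")
```

```text
t 7.7667 pos [0.503  0.3002 0.1496] rot [-1.5704e+00 -3.0000e-04  1.6415e+00] F [-0.3  0.6 -0.4] w 0.0849 q [ 0.04  0.8  -1.06  1.75  0.79  1.08  0.35]
```

View pics/d6.png

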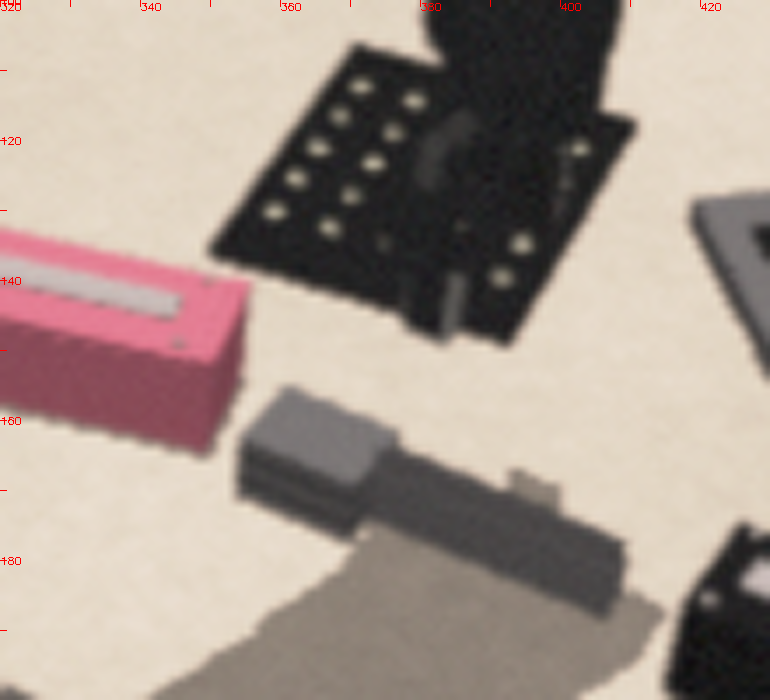

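View pics/d7.png

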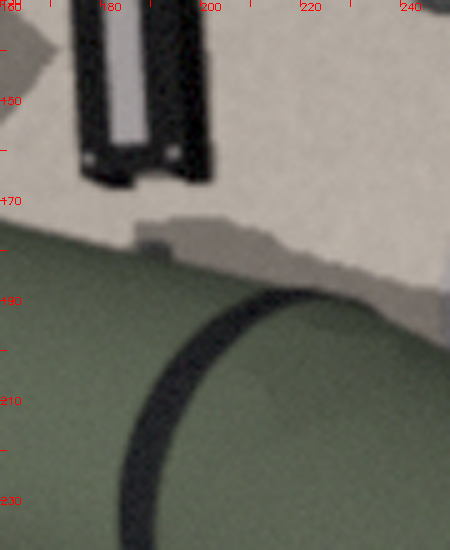

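Run:
```python
from fit import *
B=lambda c:px((320,100),7,c); m=lambda *a:np.array(a)/1000; S="scene"
r=fit("blade",[(S,B((290,387)),m(-95,22,36)),(S,B((243,443)),m(-95,-22,36)),(S,B((239,499)),m(-95,-22,0)),(S,B((355,487)),m(-35,-22,36)),(S,B((348,541)),m(-35,-22,0)),(S,B((400,432)),m(-35,22,36)),
(S,B((608,619)),m(85,-4,0)),(S,B((625,543)),m(85,-1,44))],(.5,.3,0))
p=np.array([.4291,.2951])-r[:2]; c,s=np.cos(r[2]),np.sin(r[2]); print("tcp local",c*p[0]+s*p[1],-s*p[0]+c*p[1])
```

```text
blade [0.5027 0.3028 0.0935]
[[-0.8, -0.5], [-0.8, -0.8], [-1.0, -0.3], [0.3, -0.2], [0.2, 0.7], [0.3, -0.3], [0.6, 0.6], [0.9, 0.4]]
tcp local -0.07395398773959375 -0.0007772254770579343
```

>>> send_rows(series="0 0 0 0 40 0 1;0 0 0 0 80 0 1;0 0 0 0 115 0 1;0 0 0 0 132 0 1;0 0 0 0 132 0 1;0 0 0 0 132 0 0.7;0 0 0 0 132 0 0.4;0 0 0 0 132 0 0.2;0 0 0 0 132 0 0.1;0 0 0 0 132 0 0.08;0 0 0 0 132 0 0.08;0 0 0 0 132 0 0.08;0 0 0 0 132 0 0.08;0 0 0 0 132 0 0.08;0 0 0 0 132 0 0.08;0 0 0 0 132 0 0.08", force=20)

```text
clock: 9.2
position: [0.5028, 0.3004, 0.0186]
tool_rot: [-1.572, 0.0, 1.643]
force: [-1.2, -2.2, 8.4]
grip_width: 0.0138
```

Run:
```python
from h import *
rows()
im=cams.grab_frame("scene"); crop(im,320,100,110,100,7,"e1")
```

```text
t 9.2 pos [0.5028 0.3004 0.0186] rot [-1.5717  0.      1.6428] F [-1.2 -2.2  8.4] w 0.0138 q [-0.04  0.97 -0.92  1.81  0.99  0.9   0.22]
```

View pics/e1.png

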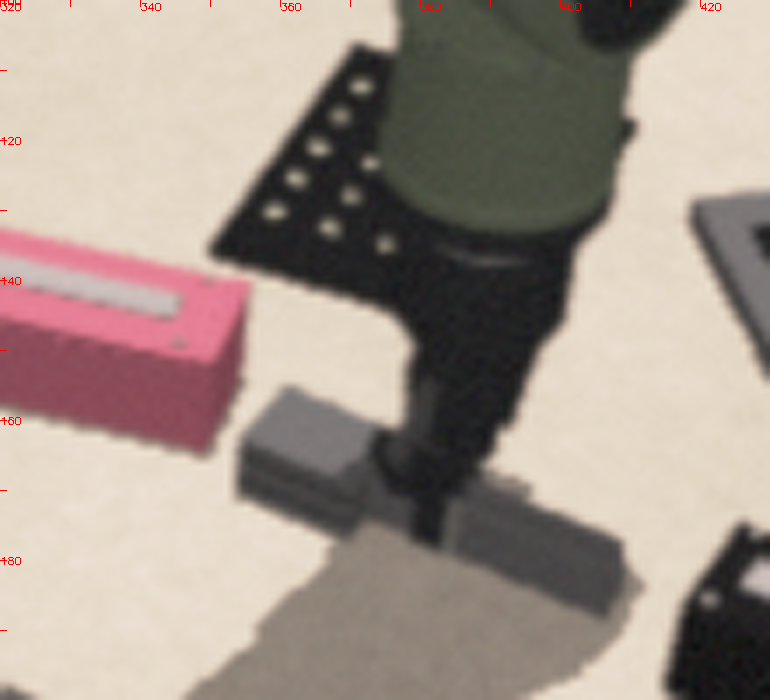

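Run:
```python
from h import *
t=cv2.imread("pics/top0.png")[:,:,::-1]
crop(t,225,90,130,60,6,"e2")
c,s=np.cos(.096),np.sin(.096)
f=lambda x:(.547+x*c,.028+x*s)
rows((.5028,.3004,.12,1.643),(*f(.09),.12,1.667),(*f(.09),.0425,1.667),(*f(.004),.0425,1.667))
print(f(.175))
```

```text
t 9.25 pos [0.5028 0.3004 0.0186] rot [-1.5717  0.      1.6428] F [-1.1 -1.8  9.4] w 0.0136 q [-0.04  0.97 -0.92  1.81  0.99  0.9   0.22]
[ 0.001 -0.    -0.   ] [ 0.000e+00 -1.014e+02 -1.000e-01] n 2.4
[ 0.001 -0.024 -0.   ] [-272.7 -101.3 -114.5] n 7.5
[ 0.001 -0.024 -0.   ] [-272.7  -23.8 -114.5] n 7.1
[ 0.001 -0.024 -0.   ] [-274.7  -23.9  -28.5] n 6.6
(np.float64(0.7211942191249777), np.float64(0.04477420708824298))
```

View pics/e2.png

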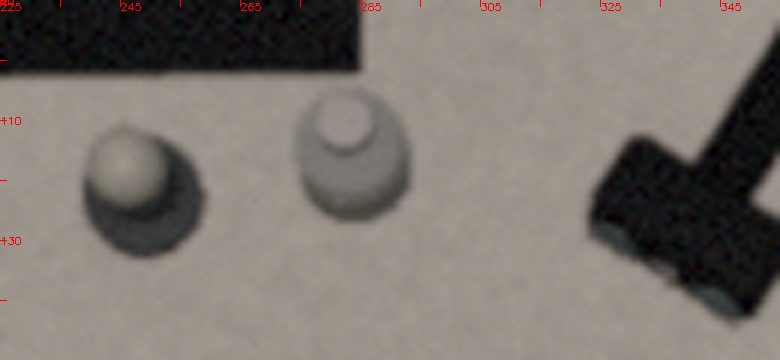

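Run:
```python
from h import *
print(ray("top",283.7,118.5,.02),ray("top",283.7,126,.0),ray("top",282,110,.08), ray("top",249,123,0))
```

```text
[0.76311728 0.03320746 0.02      ] [0.74597082 0.03462791 0.        ] [0.76964645 0.03400677 0.08      ] [0.75582019 0.13928704 0.        ]
```

>>> send_rows(series="0 0 0 0 -10 0 0.08;0 0 0 0 -35 0 0.08;0 0 0 0 -65 0 0.08;0 0 0 0 -95 0 0.08;0 0 0 -10 -102 -3 0.08;0 -0.01 0 -32 -102 -12 0.08;0 -0.02 0 -60 -102 -24 0.08;0 -0.024 0 -88 -102 -35 0.08;0 -0.024 0 -116 -102 -46 0.08;0 -0.024 0 -144 -102 -57 0.08;0 -0.024 0 -172 -102 -68 0.08;0 -0.024 0 -200 -102 -80 0.08;0 -0.024 0 -228 -102 -92 0.08;0 -0.024 0 -252 -102 -101 0.08;0 -0.024 0 -267 -102 -106 0.08;0 -0.024 0 -273 -102 -108 0.08;0 -0.024 0 -273 -102 -108 0.08;0 -0.024 0 -273 -102 -108 0.08")

```text
clock: 10.75
position: [0.6294, 0.0366, 0.1201]
tool_rot: [-1.571, -0.001, 1.667]
force: [-0.7, 1.0, -1.7]
grip_width: 0.0134
```

Run:
```python
from h import *
c,s=np.cos(.096),np.sin(.096)
f=lambda x:(.547+x*c,.028+x*s)
rows((*f(.084),.0425,1.667),(*f(.004),.0425,1.667))
im=cams.grab_frame("scene"); crop(im,290,120,150,120,5,"e3")
im=cams.grab_frame("top"); crop(im,220,90,120,120,5,"e4")
```

```text
t 10.75 pos [0.6294 0.0366 0.1201] rot [-1.5707e+00 -6.0000e-04  1.6675e+00] F [-0.7  1.  -1.7] w 0.0134 q [ 0.47  0.89 -1.03  1.65  0.84  1.1   0.87]
[-0.     0.     0.001] [-0.7 77.6 -1.1] n 1.9
[-0.     0.     0.001] [-0.7 77.6 78.9] n 2.7
```

View pics/e3.png

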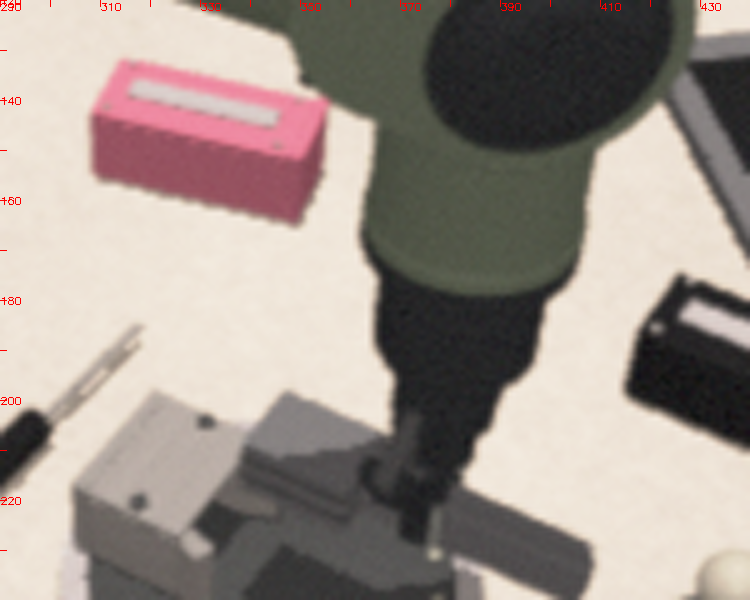

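View pics/e4.png

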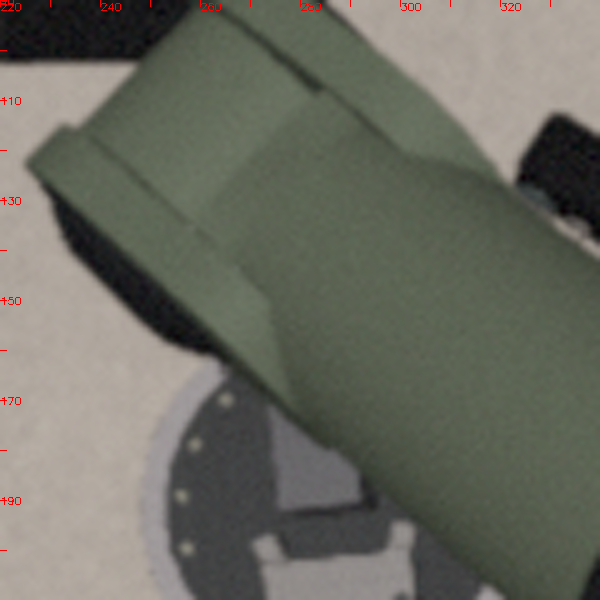

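>>> send_rows(series="0 0 0 0 15 -1 0.08;0 0 0 0 40 -1 0.08;0 0 0 0 60 -1 0.08;0 0 0 0 72 -1 0.08;0 0 0 0 76 -1 0.08;0 0 0 0 76 -1 0.08;0 0 0 0 76 -1 0.08")

```text
clock: 11.43
position: [0.6311, 0.0365, 0.0445]
tool_rot: [-1.571, -0.0, 1.667]
force: [0.1, -0.6, -1.2]
grip_width: 0.0136
```

Run:
```python
from h import *
c,s=np.cos(.096),np.sin(.096)
f=lambda x:(.547+x*c,.028+x*s)
rows((*f(.084),.0425,1.667),(*f(.004),.0425,1.667))
im=cams.grab_frame("scene"); crop(im,290,170,110,100,7,"e5")
im=cams.grab_frame("top"); crop(im,240,145,80,90,6,"e6")
```

```text
t 11.4333 pos [0.6311 0.0365 0.0445] rot [-1.5714e+00 -4.0000e-04  1.6674e+00] F [ 0.1 -0.6 -1.2] w 0.0136 q [ 0.43  0.99 -0.95  1.67  0.94  1.    0.81]
[0.001 0.    0.   ] [-0.4  2.   0.6] n 0.1
[0.001 0.    0.   ] [-0.4  1.9 80.6] n 1.9
```

View pics/e5.png

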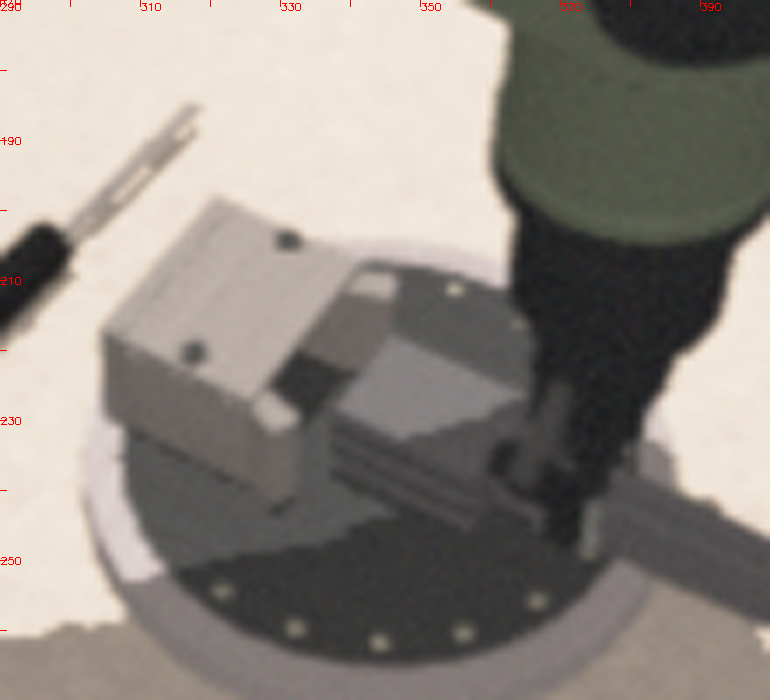

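View pics/e6.png

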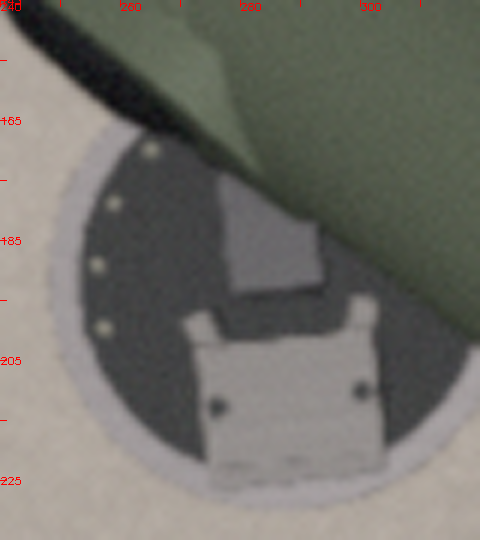

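Run:
```python
from fit import *
C=lambda c:px((240,145),6,c); D=lambda c:px((290,170),7,c)
c,s=np.cos(.096),np.sin(.096)
def loc(w): d=w[:2]-np.array([.547,.028]); return np.round([c*d[0]+s*d[1],-s*d[0]+c*d[1]],4)
for nm,cam,g,pts in (("T","top",C,[((231,292),.062),((323,286),.062),((197,343),.072),((377,333),.072),((206,470),.072),((385,457),.072),((217,407),.072),((361,391),.072)]),
 ("S","scene",D,[((400,335),.062),((332,412),.062),((525,390),.062),((332,470),.026),((250,402),.072),((362,262),.072),((217,197),.072),((103,330),.072),((288,240),.072),((193,352),.072)])):
    for p,z in pts: print(nm,p,loc(ray(cam,*g(p),z)))
```

```text
T (231, 292) [-0.009   0.0207]
T (323, 286) [-0.0108 -0.0226]
T (197, 343) [-0.032  0.038]
T (377, 333) [-0.0363 -0.0456]
T (206, 470) [-0.0912  0.0398]
T (385, 457) [-0.0941 -0.0433]
T (217, 407) [-0.0627  0.0318]
T (361, 391) [-0.0624 -0.0354]
S (400, 335) [-0.007   0.0237]
S (332, 412) [-0.0096 -0.0229]
S (525, 390) [0.0462 0.0248]
S (332, 470) [-0.0092 -0.0212]
S (250, 402) [-0.0336 -0.0422]
S (362, 262) [-0.0339  0.0405]
S (217, 197) [-0.0994  0.0402]
S (103, 330) [-0.0989 -0.0416]
S (288, 240) [-0.0639  0.0353]
S (193, 352) [-0.0644 -0.0329]
```

>>> send_rows(series="0 0 0 -1 1 3 0.08;0 0 0 -1 3 12 0.08;0 0 0 -1 3 22 0.08;0 0 0 -1 3 32 0.08;0 0 0 -1 3 42 0.08;0 0 0 -1 3 50 0.08;0 0 0 -1 3 50 0.08;0 0 0 -1 3 50 0.08")

```text
clock: 12.2
position: [0.5815, 0.0299, 0.0413]
tool_rot: [-1.571, 0.0, 1.667]
force: [0.0, 0.1, -1.9]
grip_width: 0.0137
```

Run:
```python
from h import *
rows()
im=cams.grab_frame("scene"); crop(im,290,170,110,100,7,"e7")
```

```text
t 12.2 pos [0.5815 0.0299 0.0413] rot [-1.5714e+00  3.0000e-04  1.6668e+00] F [ 0.   0.1 -1.9] w 0.0137 q [ 0.47  0.94 -0.96  1.81  0.96  0.94  0.74]
```

View pics/e7.png

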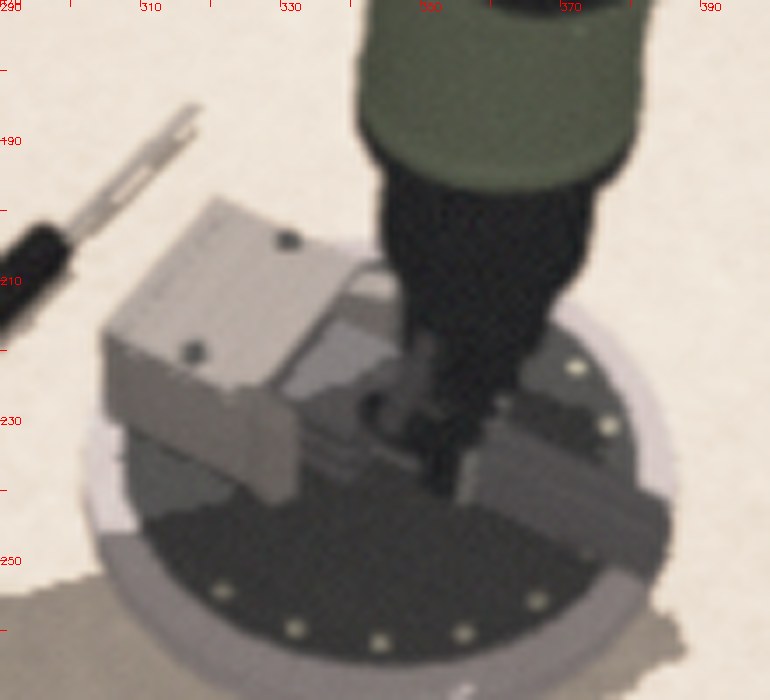

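>>> send_rows(series="0 0 0 0 0 6 0.08;0 0 0 0 1 14 0.08;0 0 0 0 1 21 0.08;0 0 0 0 1.5 25 0.08;0 0 0 0 1.5 26 0.08;0 0 0 0 1.5 27 0.08;0 0 0 0 1.5 28 0.08;0 0 0 0 1.5 28 0.08;0 0 0 0 1.5 28 0.08")

```text
clock: 13.0
position: [0.5535, 0.0275, 0.0394]
tool_rot: [-1.571, -0.0, 1.667]
force: [0.3, 0.8, -1.4]
grip_width: 0.0137
```

Run:
```python
from h import *
rows()
```

```text
t 13.0 pos [0.5535 0.0275 0.0394] rot [-1.5710e+00 -1.0000e-04  1.6668e+00] F [ 0.3  0.8 -1.4] w 0.0137 q [ 0.49  0.92 -0.96  1.89  0.98  0.9   0.7 ]
```

>>> send_rows(series="0 0 0 0 0 1 0.08;0 0 0 0 0 2 0.08;0 0 0 0 0 3 0.08;0 0 0 0 0 3 0.08;0 0 0 0 0 3 0.08")

```text
clock: 13.42
position: [0.5512, 0.0272, 0.0397]
tool_rot: [-1.573, -0.0, 1.667]
force: [6.1, 0.8, -3.4]
grip_width: 0.0138
```

>>> send_rows(series="0 0 0 0 0 1 0.08;0 0 0 0 0 2 0.08;0 0 0 0 0 2 0.08;0 0 0 0 0 2 0.08")

```text
clock: 13.75
position: [0.5511, 0.0272, 0.0403]
tool_rot: [-1.576, -0.001, 1.666]
force: [16.7, 0.3, -4.4]
grip_width: 0.0135
```

>>> send_rows(series="0 0 0 0 0.5 -1 0.08;0 0 0 0 1 -1 0.08;0 0 0 0 1.5 -1 0.08;0 0 0 0 1.5 -1 0.08")

```text
clock: 14.08
position: [0.5511, 0.0273, 0.0386]
tool_rot: [-1.574, -0.0, 1.667]
force: [8.7, -0.0, 0.6]
grip_width: 0.0137
```

Run:
```python
from h import *
rows()
im=cams.grab_frame("scene"); crop(im,290,170,110,100,7,"e8")
```

```text
t 14.0833 pos [0.5511 0.0273 0.0386] rot [-1.5742e+00 -3.0000e-04  1.6666e+00] F [ 8.7 -0.   0.6] w 0.0137 q [ 0.49  0.91 -0.96  1.9   0.98  0.89  0.69]
```

View pics/e8.png

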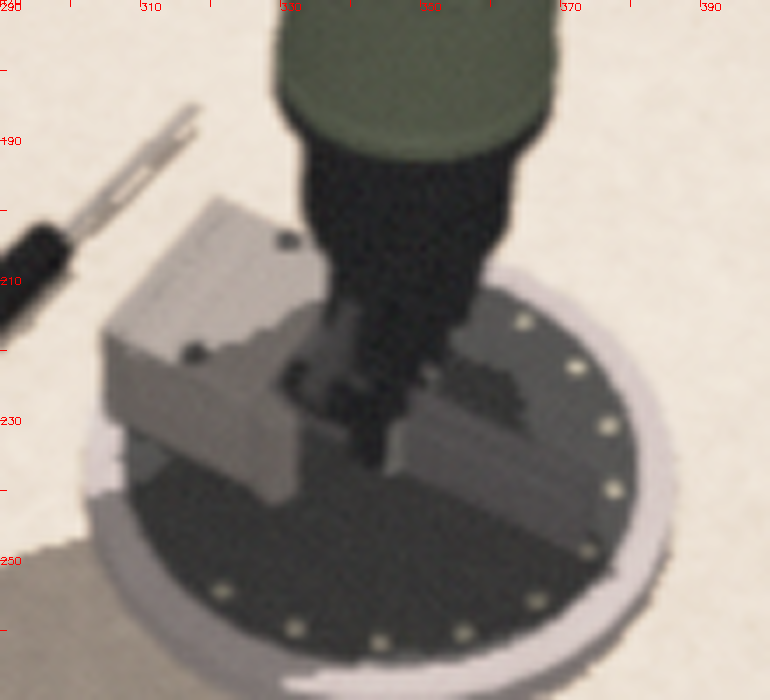

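>>> send_rows(series="0 0 0 0 0 0 0.12;0 0 0 0 0 0 0.25;0 0 0 0 0 0 0.4;0 0 0 0 0 0 0.5;0 0 0 0 0 0 0.5;0 0 0 0 0 0 0.5;0 0 0 0 -10 0 0.5;0 0 0 0 -35 0 0.5;0 0 0 0 -75 0 0.5;0 0 0 0 -115 0 0.5;0 0 0 0 -155 0 0.5;0 0 0 0 -195 0 0.5;0 0 0 0 -230 0 0.5;0 0 0 0 -230 0 0.5")

```text
clock: 15.3
position: [0.5509, 0.0285, 0.2747]
tool_rot: [-1.578, 0.0, 1.668]
force: [-0.1, 1.0, 0.4]
grip_width: 0.0427
```

Run:
```python
from h import *
rows()
im=cams.grab_frame("scene"); crop(im,290,170,110,100,7,"f1"); cv2.imwrite("pics/f0.png",im[:,:,::-1])
im=cams.grab_frame("top"); cv2.imwrite("pics/f2.png",im[:,:,::-1])
```

```text
t 15.3 pos [0.5509 0.0285 0.2747] rot [-1.5781e+00  1.0000e-04  1.6675e+00] F [-0.1  1.   0.4] w 0.0427 q [ 0.65  0.63 -1.22  1.72  0.63  1.23  0.95]
```

View pics/f1.png

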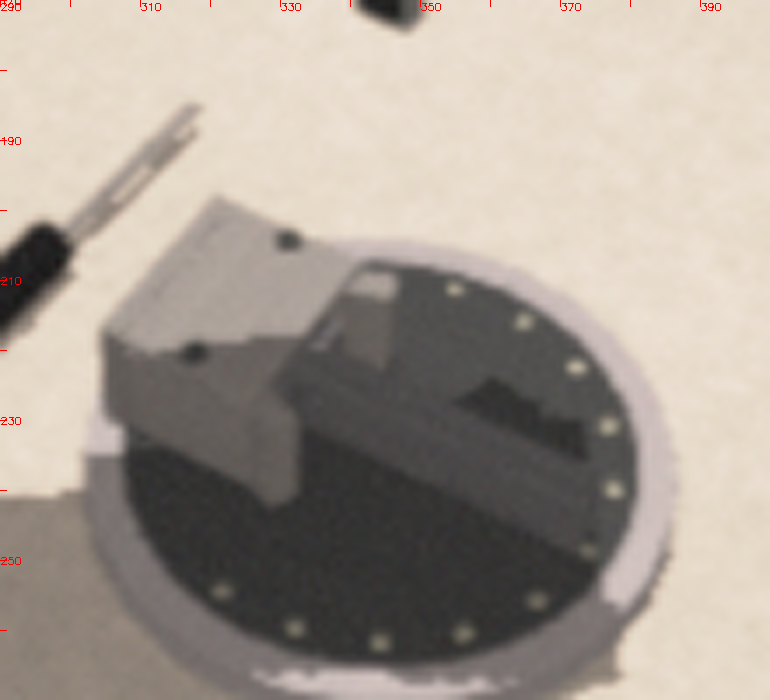

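View pics/f0.png

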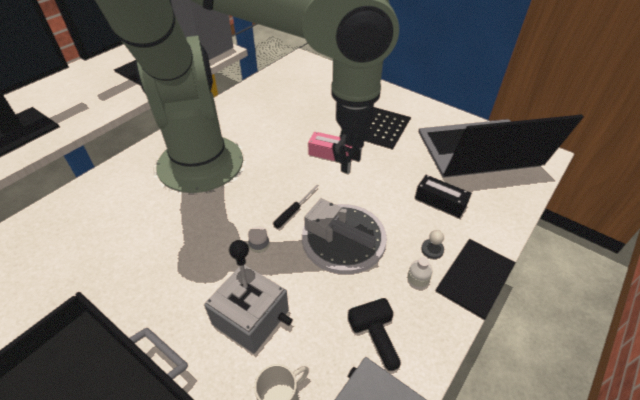

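View pics/f2.png

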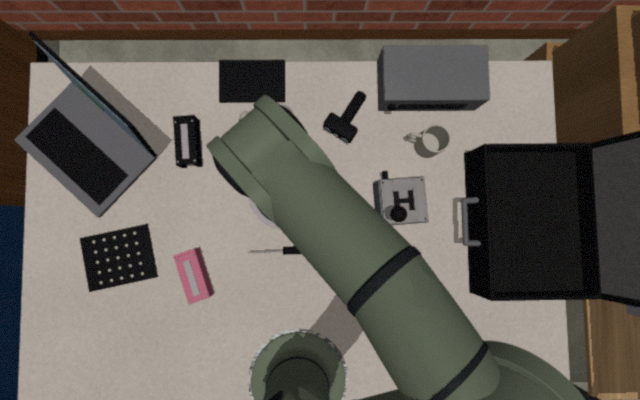

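Run:
```python
from fit import *
E_=lambda c:px((365,160),7,c); F=lambda c:px((195,225),5,c)
T,S="top","scene"
g=lambda a,b:(lambda p:np.array([a*p[3],b*p[3],.102]))
ft=[(T,E_((124,158)),g(1,1)),(T,E_((398,137)),g(1,-1)),(T,E_((423,411)),g(-1,-1)),(T,E_((152,433)),g(-1,1))]
fs=[(S,F((72,378)),g(-1,-1)),(S,F((265,510)),g(1,-1)),(S,F((428,318)),g(1,1))]
for c in(ft,fs,ft+fs): r=fit("con",c,(.51,-.297,.07),extra=1)
c,s=np.cos(r[2]),np.sin(r[2])
def loc(w): d=w[:2]-r[:2]; return np.round([c*d[0]+s*d[1],-s*d[0]+c*d[1]],4)
for p in((318,212),(330,350),(217,222),(272,284)): print(p,loc(ray(T,*E_(p),.102)))
for p in((184,355),(265,410),(325,345),(255,300),(258,330)): print(p,loc(ray(S,*F(p),.102)))
print("knob",loc(np.array([.471,-.2592])))
rows()
im=cams.grab_frame("scene"); crop(im,195,225,110,130,5,"g1")
```

```text
con [ 0.5099 -0.298   0.0686  0.0538]
[[0.2, 0.0], [-0.1, 0.0], [0.2, -0.0], [-0.2, -0.0]]
con [ 0.5091 -0.2954  0.0621  0.0542]
[[-0.1, 0.0], [0.1, -0.1], [0.0, 0.1]]
con [ 0.5096 -0.2967  0.0672  0.0538]
[[-0.3, 0.1], [-0.6, 0.1], [-0.3, 0.1], [-0.7, 0.1], [-0.1, 0.7], [-0.0, 0.2], [-0.5, 0.6]]
(318, 212) [ 0.0271 -0.0211]
(330, 350) [-0.0271 -0.0206]
(217, 222) [0.0262 0.0188]
(272, 284) [ 0.0004 -0.0004]
(184, 355) [-0.0226 -0.0175]
(265, 410) [ 0.0238 -0.0185]
(325, 345) [0.0249 0.02  ]
(255, 300) [-0.0152  0.0205]
(258, 330) [-0.0042  0.0097]
knob [-0.036  0.04 ]
t 15.4 pos [0.5495 0.0271 0.2695] rot [-1.5730e+00  8.0000e-04  1.6669e+00] F [ 0.2  0.7 -0.7] w 0.0428 q [ 0.65  0.63 -1.21  1.73  0.63  1.23  0.95]
```

Run:
```python
from h import *
rows((.471,-.2595,.28,1.638))
```

```text
t 15.45 pos [0.5491 0.0269 0.2682] rot [-1.5710e+00  6.0000e-04  1.6669e+00] F [-0.4 -0.3  0. ] w 0.0427 q [ 0.65  0.63 -1.21  1.73  0.63  1.23  0.94]
[ 0.     0.029 -0.001] [-277.6  -11.6  105.2] n 7.1
```

View pics/g1.png

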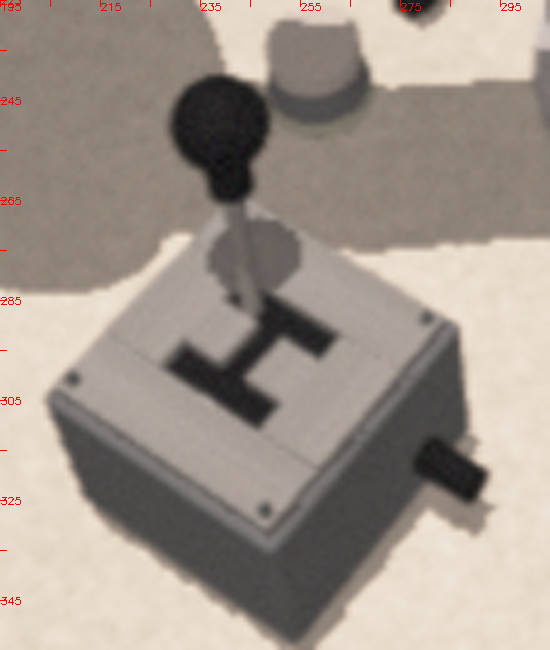

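>>> send_rows(series="0 0.2 0 -40 -12 15 1;0 0.5 0 -80 -12 30 1;0 0.8 0 -120 -12 45 1;0 0.9 0 -160 -12 60 1;0 1.0 0 -200 -12 75 1;0 1.1 0 -240 -12 90 1;0 1.2 0 -278 -12 105 1;0 1.3 0 -278 -12 105 1;0 1.4 0 -278 -12 105 1;0 1.5 0 -278 -12 105 1;0 1.6 0 -278 -12 105 1;0 1.6 0 -278 -12 105 1;0 1.6 0 -278 -12 105 1;0 1.6 0 -278 -12 105 1;0 1.6 0 -278 -12 105 1;0 1.6 0 -278 -12 105 1")

```text
clock: 16.78
position: [0.4713, -0.2595, 0.2794]
tool_rot: [-1.57, 0.001, 0.071]
force: [-0.2, 0.6, 0.5]
grip_width: 0.0857
```

Run:
```python
from h import *
rows((.471,-.2595,.184,.067))
im=cams.grab_frame("scene"); crop(im,170,160,150,150,5,"g2")
im=cams.grab_frame("top"); crop(im,240,130,200,110,4,"g3")
```

```text
t 16.7833 pos [ 0.4713 -0.2595  0.2794] rot [-1.5701e+00  8.0000e-04  7.1000e-02] F [-0.2  0.6  0.5] w 0.0857 q [ 1.03  0.46 -0.87  1.75  0.38  1.11  0.11]
[-0.001  0.004 -0.001] [-0.2 95.4 -0. ] n 2.3
```

View pics/g2.png

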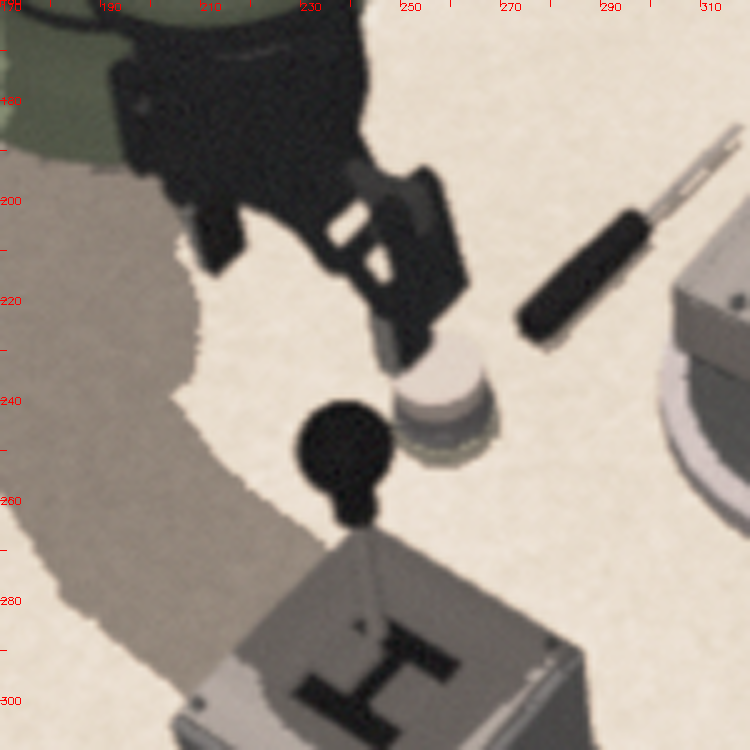

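View pics/g3.png

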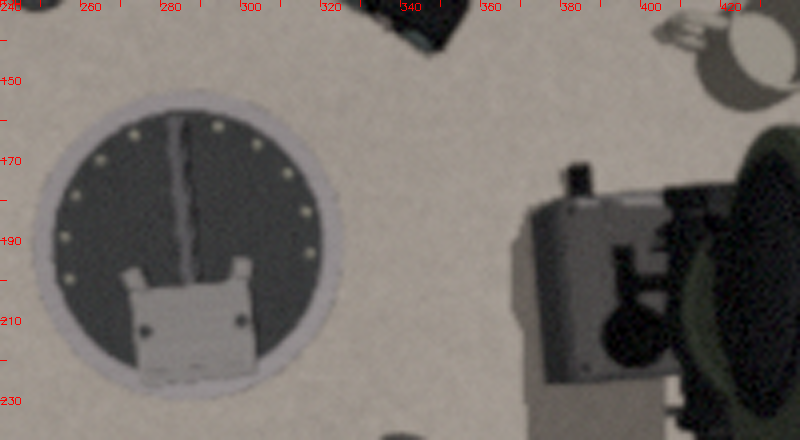

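>>> send_rows(series="0 0 0 0 35 0 1;0 0 0 0 65 0 1;0 0 0 0 85 0 1;0 0 0 0 94 0 1;0 0 0 0 94 0 1;0 0 0 0 94 0 1", force=25)

```text
clock: 17.38
position: [0.4719, -0.2596, 0.1865]
tool_rot: [-1.571, -0.0, 0.068]
force: [0.9, -0.7, 0.8]
grip_width: 0.0857
```

Run:
```python
from h import *
rows((.471,-.2595,.184,.067))
im=cams.grab_frame("scene"); crop(im,170,160,150,150,5,"g4")
```

```text
t 17.3833 pos [ 0.4719 -0.2596  0.1865] rot [-1.5705e+00 -3.0000e-04  6.7800e-02] F [ 0.9 -0.7  0.8] w 0.0857 q [ 0.97  0.57 -0.8   1.85  0.5   0.93  0.01]
[-0.     0.001  0.   ] [-0.9  2.5  0.2] n 0.1
```

View pics/g4.png

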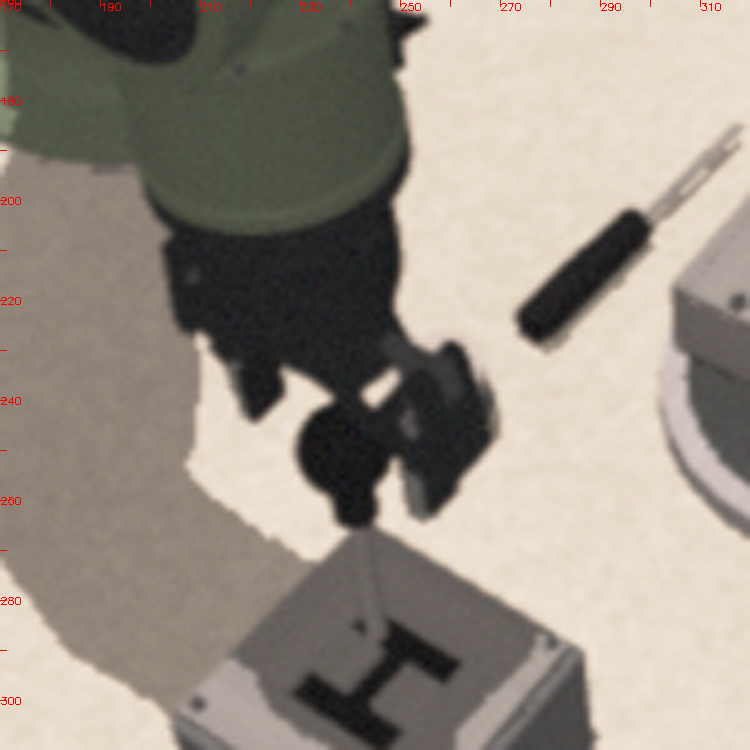

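>>> send_rows(series="0 0 0 0 1 0 0.8;0 0 0 0 1 0 0.6;0 0 0 0 1 0 0.45;0 0 0 0 1 0 0.42;0 0 0 0 1 0 0.42;0 0 0 0 1 0 0.42;0 0 0 0 1 0 0.42;0 0 0 0 1 0 0.42", force=25)

```text
clock: 18.1
position: [0.4716, -0.2597, 0.1854]
tool_rot: [-1.571, -0.0, 0.067]
force: [-2.1, 0.5, 7.4]
grip_width: 0.0409
```

Run:
```python
from h import *
rows()
s=monitor.observe(); p=s["position"]
c,sn=np.cos(.067),np.sin(.067); d=p[:2]-[.5096,-.2967]; print("local",c*d[0]+sn*d[1],-sn*d[0]+c*d[1])
im=cams.grab_frame("scene"); crop(im,190,200,110,110,6,"g5")
```

```text
t 18.1 pos [ 0.4716 -0.2597  0.1854] rot [-1.5712e+00 -2.0000e-04  6.6900e-02] F [-2.1  0.5  7.4] w 0.0409 q [ 0.97  0.57 -0.8   1.86  0.5   0.93  0.01]
local -0.035435661772882855 0.039423004774405496
```

View pics/g5.png

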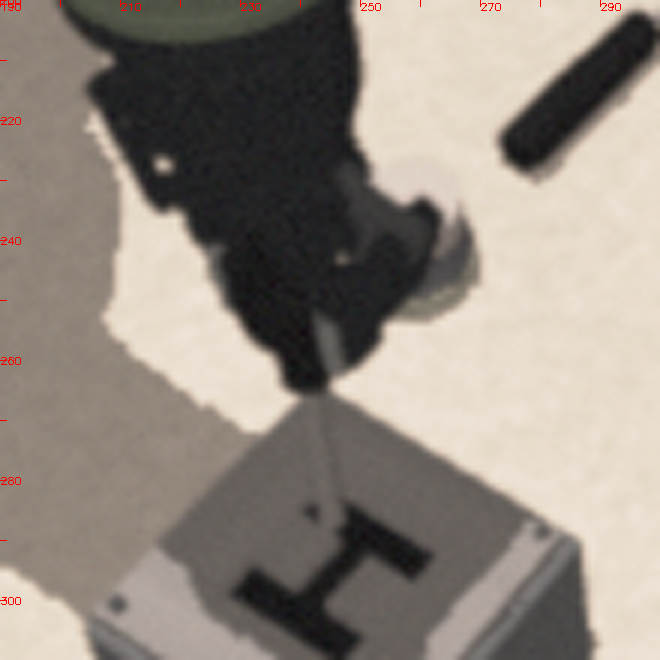

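>>> send_rows(series="0 0 0 4 0 0 0.42;0 0 0 10 -1 0 0.42;0 0 0 17 -2 0 0.42;0 0 0 24 -3 0 0.42;0 0 0 30 -3.3 0 0.42;0 0 0 35 -3.5 0 0.42;0 0 0 35.5 -3.5 0 0.42;0 0 0 35.5 -3.5 0 0.42;0 0 0 35.5 -3.5 0 0.42")

```text
clock: 18.9
position: [0.5069, -0.2573, 0.1884]
tool_rot: [-1.571, -0.0, 0.067]
force: [-1.7, 0.5, -0.8]
grip_width: 0.0402
```

```bash
cat >> h.py <<'E'
def kl():
    s=monitor.observe(); p=s["position"]
    c,sn=np.cos(.067),np.sin(.067); d=p[:2]-[.5096,-.2967]; print("local",c*d[0]+sn*d[1],-sn*d[0]+c*d[1],p[2]+.008)
E
python3 - <<'E'
from h import *
rows(); kl()
im=cams.grab_frame("scene"); crop(im,190,200,110,110,6,"g6")
E
```

```text
t 18.9 pos [ 0.5069 -0.2573  0.1884] rot [-1.5708e+00 -2.0000e-04  6.7100e-02] F [-1.7  0.5 -0.8] w 0.0402 q [ 0.91  0.61 -0.79  1.78  0.51  0.98 -0.01]
local -2.0047424181055765e-05 0.03946417273396547 0.19635777336836802
```

View pics/g6.png

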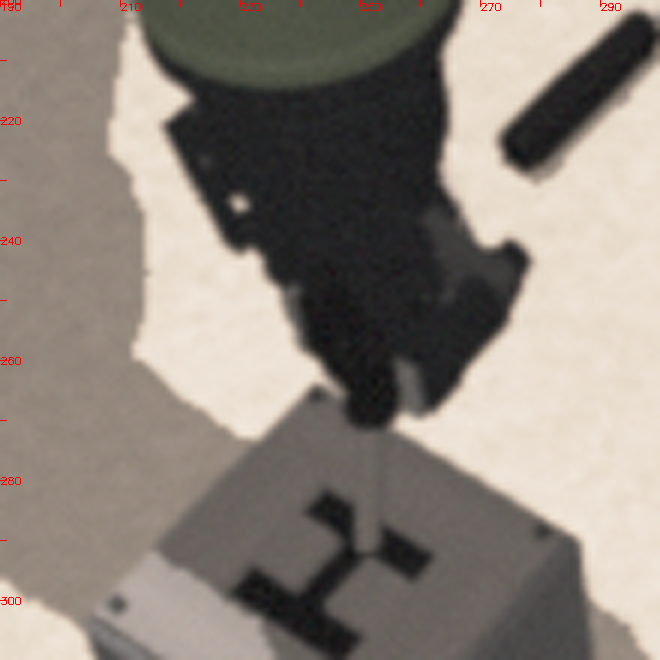

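>>> send_rows(series="0 0 0 0 0 -4 0.42;0 0 0 0 -2 -12 0.42;0 0 0 0 -3 -21 0.42;0 0 0 0 -4 -30 0.42;0 0 0 0 -4 -40 0.42;0 0 0 0 -4 -40 0.42")

```text
clock: 19.45
position: [0.5097, -0.2999, 0.1925]
tool_rot: [-1.572, -0.001, 0.064]
force: [-1.4, 1.5, 7.3]
grip_width: 0.0402
```

Run:
```python
from h import *
rows(); kl()
im=cams.grab_frame("scene"); crop(im,190,200,110,110,6,"g7")
```

```text
t 19.45 pos [ 0.5097 -0.2999  0.1925] rot [-1.5717e+00 -7.0000e-04  6.4400e-02] F [-1.4  1.5  7.3] w 0.0402 q [ 0.96  0.63 -0.78  1.71  0.51  1.01  0.06]
local -9.558886485208739e-05 -0.003243061170632079 0.20046351477894073
```

View pics/g7.png

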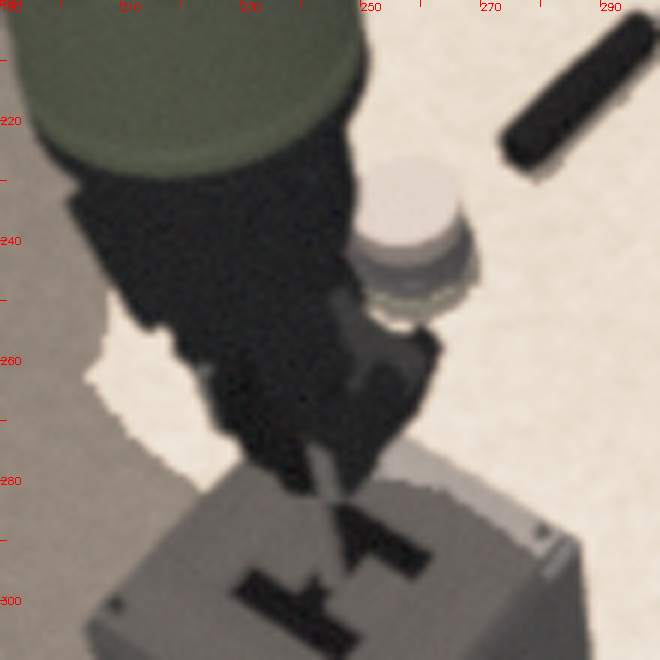

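>>> send_rows(series="0 0 0 0 0 -8 0.42;0 0 0 0 1 -17 0.42;0 0 0 0 2 -26 0.42;0 0 0 0 3 -34 0.42;0 0 0 0 4.5 -40 0.42;0 0 0 0 4.5 -40 0.42;0 0 0 0 4.5 -40 0.42")

```text
clock: 20.08
position: [0.5122, -0.3384, 0.1877]
tool_rot: [-1.571, -0.0, 0.066]
force: [-1.4, -1.8, 4.2]
grip_width: 0.0399
```

Run:
```python
from h import *
rows(); kl()
im=cams.grab_frame("scene"); crop(im,190,200,110,110,6,"g8")
```

```text
t 20.0833 pos [ 0.5122 -0.3384  0.1877] rot [-1.5712e+00 -1.0000e-04  6.5800e-02] F [-1.4 -1.8  4.2] w 0.0399 q [ 0.99  0.67 -0.77  1.66  0.52  1.03  0.12]
local -0.00015410975421544567 -0.0417897621078451 0.19572104536229096
```

View pics/g8.png

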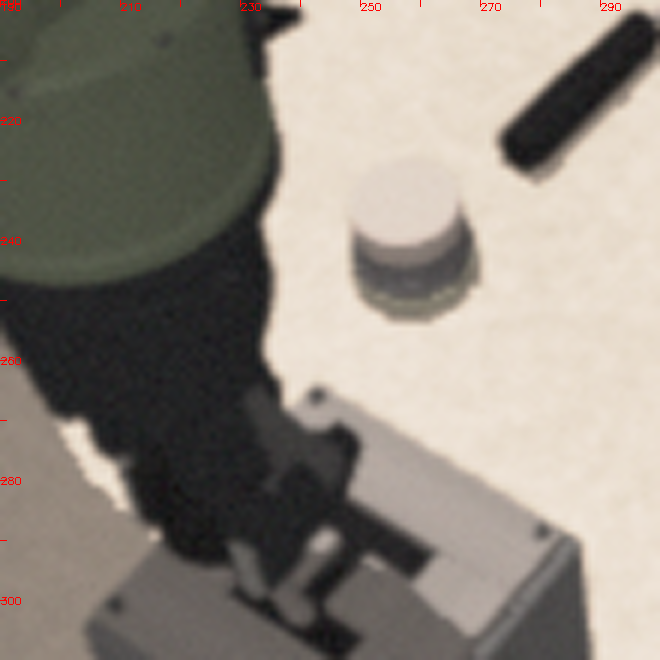

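>>> send_rows(series="0 0 0 4 0 0 0.42;0 0 0 12 1 0 0.42;0 0 0 20 2 0 0.42;0 0 0 28 3 0 0.42;0 0 0 36 4 0 0.42;0 0 0 41 4.5 0 0.42;0 0 0 43 4.5 0 0.42;0 0 0 43 4.5 0 0.42;0 0 0 43 4.5 0 0.42")

```text
clock: 20.88
position: [0.5549, -0.3342, 0.1829]
tool_rot: [-1.57, 0.001, 0.067]
force: [-2.3, 0.1, -5.0]
grip_width: 0.0403
```

Run:
```python
from h import *
rows(); kl()
im=cams.grab_frame("scene"); crop(im,190,200,110,110,6,"g9")
```

```text
t 20.8833 pos [ 0.5549 -0.3342  0.1829] rot [-1.5703e+00  6.0000e-04  6.7000e-02] F [-2.3  0.1 -5. ] w 0.0403 q [ 0.92  0.72 -0.75  1.56  0.54  1.07  0.1 ]
local 0.0426861202289412 -0.04043253462818867 0.1909299188971438
```

View pics/g9.png

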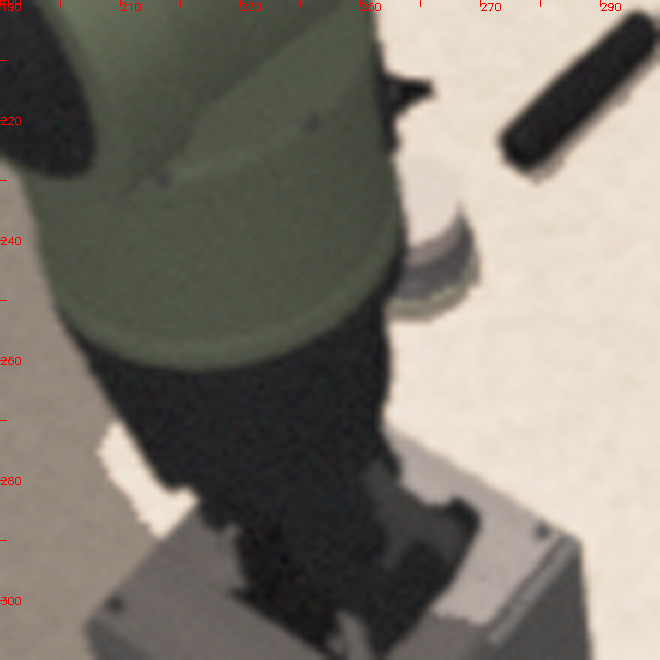

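>>> send_rows(series="0 0 0 1 0 0 0.42;0 0 0 2 0 0 0.42;0 0 0 3 0 0 0.42;0 0 0 3 0 0 0.42")

```text
clock: 21.27
position: [0.5573, -0.334, 0.1827]
tool_rot: [-1.57, 0.002, 0.067]
force: [-6.2, -0.2, -9.4]
grip_width: 0.04
```

>>> send_rows(series="0 0 0 1 1 0 0.42;0 0 0 2 1.5 0 0.42;0 0 0 2 1.5 0 0.42;0 0 0 2 1.5 0 0.42")

```text
clock: 21.6
position: [0.5596, -0.3343, 0.182]
tool_rot: [-1.571, 0.001, 0.067]
force: [-6.6, -0.2, -0.1]
grip_width: 0.0404
```

Run:
```python
from h import *
rows(); kl()
```

```text
t 21.6 pos [ 0.5596 -0.3343  0.182 ] rot [-1.5711e+00  1.1000e-03  6.6600e-02] F [-6.6 -0.2 -0.1] w 0.0404 q [ 0.91  0.73 -0.75  1.55  0.54  1.08  0.09]
local 0.047395518479020946 -0.04087226369359756 0.18999225319900234
```

>>> send_rows(series="0 0 0 0 0 0 0.6;0 0 0 0 0 0 0.8;0 0 0 0 0 0 1;0 0 0 0 0 0 1;0 0 0 0 0 0 1;0 0 0 0 0 0 1;0 0 0 0 -20 0 1;0 0 0 0 -50 0 1;0 0 0 0 -90 0 1;0 0 0 0 -130 0 1;0 0 0 -40 -130 20 1;0 0 0 -80 -130 40 1;0 0 0 -100 -130 80 1;0 0 0 -100 -130 110 1;0 0 0 -100 -130 110 1;0 0 0 -100 -130 110 1")

```text
clock: 22.93
position: [0.453, -0.2298, 0.3127]
tool_rot: [-1.573, -0.001, 0.069]
force: [1.1, -0.9, 0.3]
grip_width: 0.0855
```

Run:
```python
from h import *
rows()
im=cams.grab_frame("scene"); cv2.imwrite("pics/h1.png",im[:,:,::-1]); crop(im,195,225,110,130,5,"h2")
im=cams.grab_frame("top"); cv2.imwrite("pics/h3.png",im[:,:,::-1]); crop(im,365,150,70,85,7,"h4")
```

```text
t 22.9333 pos [ 0.453  -0.2298  0.3127] rot [-1.5726e+00 -7.0000e-04  6.8900e-02] F [ 1.1 -0.9  0.3] w 0.0855 q [ 1.05  0.37 -0.9   1.78  0.32  1.14  0.11]
```

View pics/h2.png

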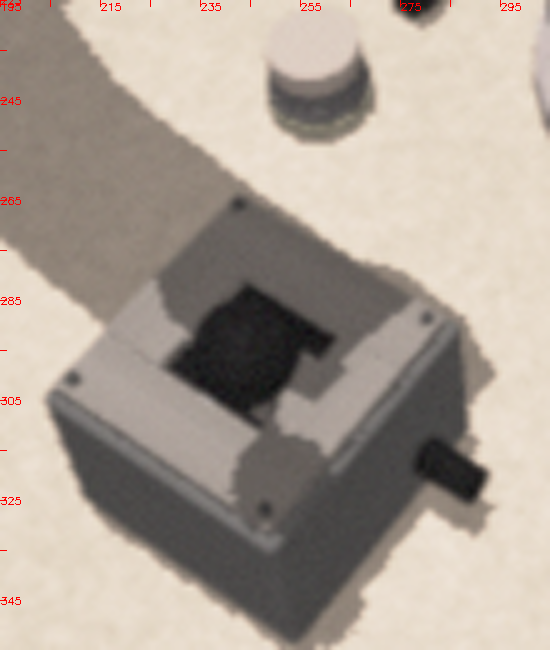

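View pics/h4.png

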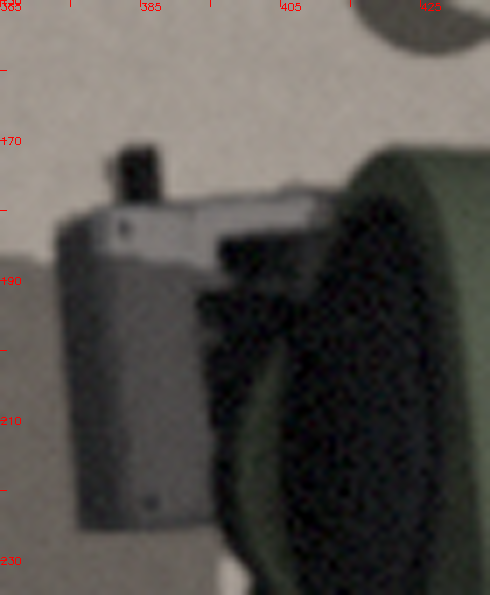

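View pics/h3.png

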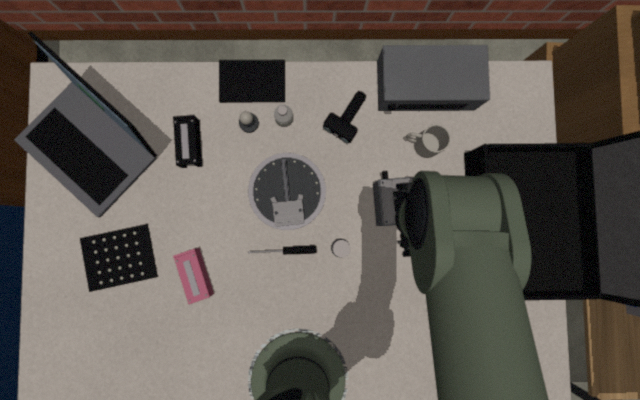

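View pics/h1.png

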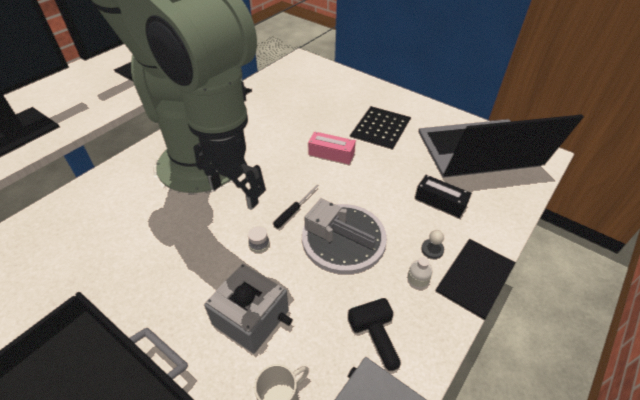

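>>> send_rows(series="0 0 0 0 0 40 1;0 0 0 0 0 80 1;0 0 0 0 0 120 1;0 0 0 0 0 160 1;0 0 0 0 0 200 1;0 0 0 0 0 240 1;0 0 0 0 0 240 1;0 0 0 0 0 240 1")

```text
clock: 23.7
position: [0.4375, 0.01, 0.312]
tool_rot: [-1.57, -0.0, 0.07]
force: [1.2, -0.7, 0.1]
grip_width: 0.0855
```

Run:
```python
from h import *
rows()
c,s=np.cos(.067),np.sin(.067)
for x,y in((.0415,-.0415),(.035,-.0415),(.0415,-.037)):
    z=.01+np.sqrt(.19**2-x*x-y*y); P=[.5096+c*x-s*y,-.2967+s*x+c*y,z]
    u,v=proj("scene",P)[0]; print(x,y,"scene",u,v,"crop",(u-195)*5,(v-225)*5,"top",proj("top",P)[0])
im=cams.grab_frame("top"); crop(im,365,150,70,85,7,"h5"); crop(im,240,145,100,90,7,"h6")
```

```text
t 23.7 pos [0.4375 0.01   0.312 ] rot [-1.57e+00 -4.00e-04  7.01e-02] F [ 1.2 -0.7  0.1] w 0.0855 q [ 0.72  0.25 -1.03  1.94  0.24  1.08 -0.34]
0.0415 -0.0415 scene 241.15696266946202 296.8389814819093 crop 230.7848133473101 359.19490740954643 top [427.21587465 179.97011306]
0.035 -0.0415 scene 238.47651263128222 294.810843965002 crop 217.3825631564111 349.05421982500997 top [427.646138   182.47877114]
0.0415 -0.037 scene 242.6442842576853 294.85535356906774 crop 238.22142128842657 349.2767678453387 top [425.56079026 180.05686156]
```

View pics/h5.png

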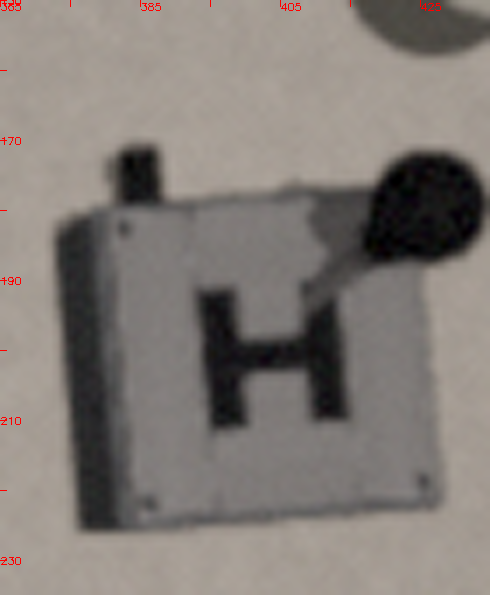

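View pics/h6.png

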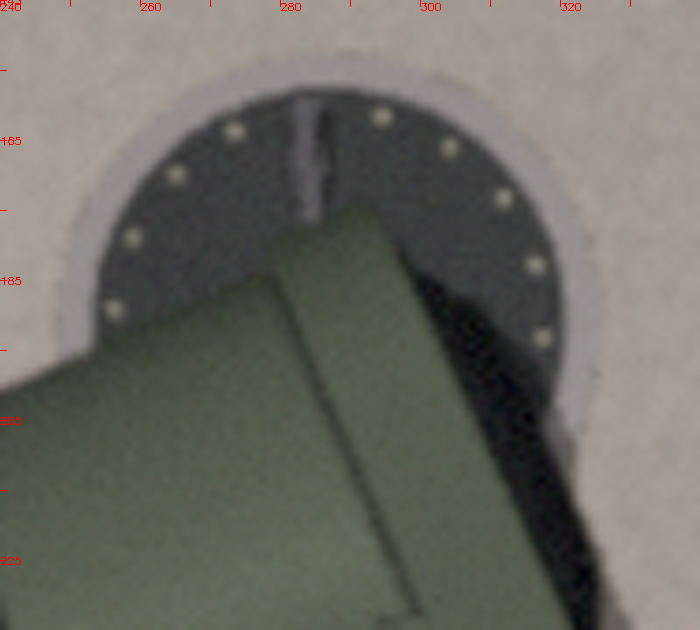

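Run:
```python
from fit import *
c,s=np.cos(.096),np.sin(.096)
def loc(w): d=w[:2]-np.array([.547,.0275]); return np.round([c*d[0]+s*d[1],-s*d[0]+c*d[1]],4)
C=lambda p:px((240,145),7,p)
print(loc(ray("top",*C((308,98)),.064)), loc(ray("top",*C((311,218)),.064)))
im=cams.grab_frame("scene"); crop(im,290,180,110,100,7,"h7")
D=lambda p:px((290,170),7,p)
print("scene tip bottom",loc(ray("scene",*D((597,572)),.02)))
```

```text
[ 0.0874 -0.0044] [ 0.0386 -0.0006]
scene tip bottom [ 0.0969 -0.0057]
```

View pics/h7.png

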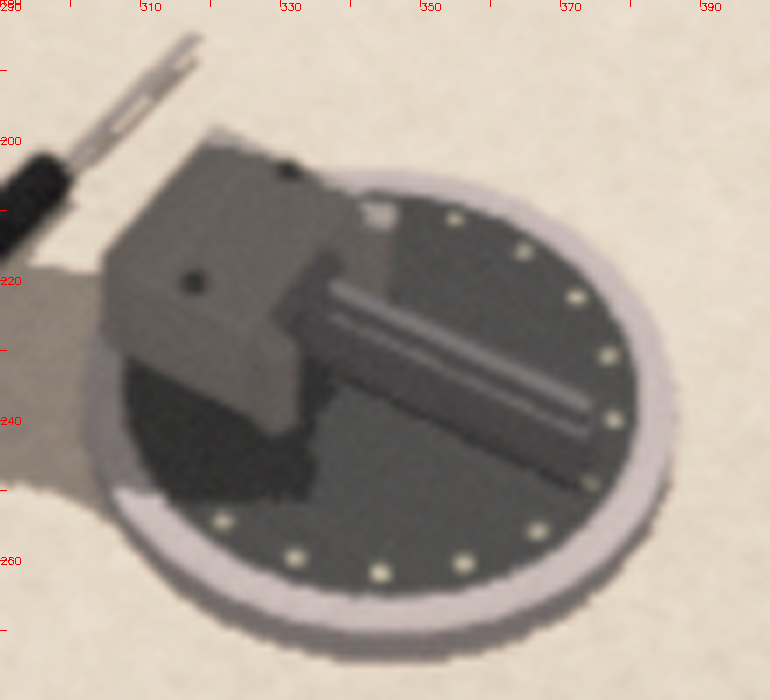

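Run:
```python
from fit import *
c,s=np.cos(.096),np.sin(.096)
def loc(w): d=w[:2]-np.array([.547,.0285]); return np.round([c*d[0]+s*d[1],-s*d[0]+c*d[1]],4)
D=lambda p:px((290,180),7,p)
for p,z in(((577,487),.02),((340,380),.02),((590,403),.064),((332,284),.064),((582,437),.05),((332,318),.05)): print(p,loc(ray("scene",*D(p),z)))
```

```text
(577, 487) [ 0.0873 -0.0044]
(340, 380) [-0.0139 -0.0073]
(590, 403) [0.0854 0.0003]
(332, 284) [-0.0233 -0.0004]
(582, 437) [ 0.0863 -0.0047]
(332, 318) [-0.0203 -0.0044]
```

```bash
python3 -c "
from workcell import bot
print(bot.job_done())"
```

```text
the job is handed in; nothing more can be done
None
```

The job is done and handed in at about 24 s of the 72 s allowed. It reports no verdict, so success rests on my own checks below.

**What I did:**
- I pulled the blade out of the black cassette by its root at the gripper's 20 N minimum setting. I put it down, took it again by the vane and slid the root under the bridge until it met the stop. Contact force along the tunnel was about 17 N there.
- I then eased off, lowered it onto the disc and let go.
- I gripped the knob at 25 N and moved it from the left leg through neutral into the right leg and fully forward, then released it.

**Last checks:**
- **Blade:** contact came at the tool position expected for a seated root, within 1 mm. The vane tip measured about 87 mm from the stage axis, where 89 mm means fully home; the difference is within camera error. An early tip reading of 97 mm from the other camera picture disagreed, but a clearer picture gave 87 mm.
- **Vane angle:** the top camera hinted at a slight sideways angle of the vane, which the scene camera did not show.
- **Lever:** the top picture shows the knob at the far end of the right leg, about 1 pixel past the position I calculated for fully forward.
- **Other things:** everything else on the table looks unmoved, and the arm is raised clear of it all.

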